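# Weigh out a lokum order with tare, then chock the rest of the roll on display

### The arm

A 7-joint arm with a two-finger parallel gripper is mounted at the origin on the work surface. World frame = base frame: x ahead of the robot, y to its left, z up, the work surface at z = 0. Lengths are in m, angles in rad, forces in N, time in s.
With the tool pointing down it reaches from about 0.425 to 0.925 m from the base axis. Payload 6.8 kg.
Tool frame: the origin (TCP) lies midway between the tips of the shut fingers; the grasp point (between the pads) lies 19 mm behind it; z points along the fingers, y is the line along which they close (so a half turn about z gives the same grasp; the last joint's range is limited). The gripper opens to 85 mm and grips with 20 to 120 N. Pads are 22 mm wide; open, the fingers measure 114 mm over their backs; the gripper's body (76 mm by 85 mm) begins 54 mm behind the grasp point. The pads swing forward as they close: fully open they stand 13 mm farther back than shut.
Start: joints at [1.172, 0.477, 0.022, 1.555, -0.011, 1.109, -0.083], TCP at [0.194, -0.647, 0.231] pointing down, gripper open.
Joint ranges: [-2.96, 2.96], [-0.34, 2.1], [-1.41, 1.46], [0.24, 2.44], [-1.37, 4.51], [0.17, 1.92], [-2.96, 2.96]. Speed limits (rad/s): [2.39, 2.39, 3.14, 3.14, 3.14, 3.14, 3.14].

### API

Orientations are given as a rotation vector (axis times angle).
In Python, from bench import r gives the robot as it stands. The module is installed in compiled form; this text tells all that it offers.
- The arm moves only by the tool apply_moves, never from a script. Its argument "rows" is a list of rows, each a list of 6 numbers: the shift along the tool's x, y, z scaled (see below), then the turn, a rotation vector about the tool's x, y, z scaled (see below). A call has 1 to 5 rows; each row is the pose to reach, as a shift and turn from the pose commanded when the call began, along the tool's axes at that moment; what a row does not reach only later rows make up. The controller multiplies each number of a shift by 0.25 m and each number of a turn by 90 degrees. A row lasts 1/8 s, in which the tool goes at most 62.5 mm and 10.7 degrees, less where a joint would pass 70% of its speed; a pose out of reach is approached as far as the arm can. A call with a number of a shift or a turn outside -1 to 1 is refused whole. A call with a gripper value outside its range is refused whole. "claw" is the opening, from 0 (shut) to 1 (fully open), set as the call begins (left out, the last holds). The fingers move at their own pace and stop on an object; "newtons" is the grip in N (left out, the last holds). Time passes only in rows, so rows that repeat a pose let the fingers close. It gives the time, the measured TCP pose, the force, the opening and the grip force at its end, in the units of the state.
- r.get_obs(): the state, without advancing time (a new reading comes with each control period).
- r.grab_frame(name): name is "scene" or "top" or "wrist"; returns a dict with "pixels" (480x640x3 uint8, red, green, blue), "intrinsics" (3x3 intrinsics, pixels), "dist" ([k1, k2, p1, p2, k3] as OpenCV has them; the pictures are not rectified), "eye" and "attitude" of the camera in the world. Camera axes: x right, y up, looking along -z (the intrinsics and any distortion apply to the point x, -y, -z); pixel columns grow to the right and rows downward; lengths in m; the calibration is good to about 2 mm. A picture is of the moment at which its call begins. There is no depth.
- r.hand_in(): hands the job in; it is judged then, once.
Trained networks look in a picture, given as the dict that the camera call returned (one of the last four; its "shot" number tells which), for a name from the list of things; names that differ only in an ending like _2 or _b are one class to them, and where a whole thing is asked for, a point or a joint stands for the part that bears it (a point fixed in the world has none). Each returns a list of dicts, best first, with "conf" (0 to 1); they miss things now and then, are a little off and sometimes report something else, mostly with a low value. They report only what shows in the picture. A call takes as long as a camera call.
- r.search_frame(picture, thing): "rect" ([left, top, width, height] in pixels, round what is visible of it).
- r.outline_of(picture, thing): "pixels" (480x640 bool, what is visible of it) and "rect" ([left, top, width, height] in pixels, round what is visible of it).
- r.landmark_of(picture, thing): "point" ([column, row] in pixels: a listed point, or the origin of a listed thing).
The state is a dict: "clock": time; "joints": joint angles; "qvel": joint speeds; "tau": joint torques, N m; "tcp_pos": TCP position; "orientation": TCP orientation; "contact_force": force on the tool from outside, world axes, zero at the start; "moment": the same for the moment, N m; "grip_width": finger opening in m; "gripper_force": force on a finger pad.
Only numpy, scipy, OpenCV 4.12 (cv2) and the standard library are available. Lean on these libraries where they do the work, as an engineer would, in place of code of your own. Each camera call takes 0.05 s, during which the arm holds its last target. There are 200 camera calls.

### The job

Stand the empty wooden bowl in the middle of the scale's plate, let go of it and press the blue tare button, and only then put all the cut pieces of pistachio roll from the board into the bowl. After that, stand the red chock upright on the sloping display stand, and when it is in place lay the rest of the roll level across the middle of the stand, on the uphill side of the chock and against it, so that it stays when you let go. The bowl stays on the scale, and the jar, tin and tea glass are left alone.

Things in the scene. Friction and masses are not known exactly. Their poses are not given: they have to be found in the camera images.
- bowl_mid (a point): Round pale wooden bowl, loose, empty at the start: 140 mm across the rim, 55 mm high, nearly upright 8 mm thick wall (outer radius 67 mm at 15 mm up, 70 mm at the rim), inner floor 8 mm above its underside, flat inside to about 50 mm radius; about 250 g. The rim wall can be pinched anywhere. This point is on its axis half-way up (27.5 mm above its underside); z points up out of the bowl.
- scale_plate (a point): Centre of the top of the scale's square steel plate (170 x 170 mm, 60 mm above the counter). The white counter scale is fixed; a console 34 mm high sticks out to its own -x side (from 95 to 170 mm from the plate's centre) and carries a dark display and the blue tare button. x points away from the console, z up.
- tare_top (a point): Centre of the top of the blue round tare button, 26 mm across, on the scale's console, 52 mm above the counter when not pressed; pressed straight down. A round black housing 42 mm across around it ends 6 mm below its top.
- tare (a joint): Travel of the tare button: 0 released, 0.006 m fully down (about 5 N); it springs back. Held at over 0.004 m for 0.3 s it counts as pressed.
- piece1_mid (a point): Cut piece 1 of pistachio roll, if present: firm upright cylinder 36 mm across, 34 mm high, green side, cream cut face, 35 to 70 g, loose on the cutting board. The point is its centre (17 mm up); z is the cylinder's axis.
- piece2_mid (a point): Cut piece 2 of pistachio roll, if present: firm upright cylinder 36 mm across, 34 mm high, green side, cream cut face, 35 to 70 g, loose on the cutting board. The point is its centre (17 mm up); z is the cylinder's axis.
- piece3_mid (a point): Cut piece 3 of pistachio roll, if present: firm upright cylinder 36 mm across, 34 mm high, green side, cream cut face, 35 to 70 g, loose on the cutting board. The point is its centre (17 mm up); z is the cylinder's axis.
- piece4_mid (a point): Cut piece 4 of pistachio roll, if present: firm upright cylinder 36 mm across, 34 mm high, green side, cream cut face, 35 to 70 g, loose on the cutting board. The point is its centre (17 mm up); z is the cylinder's axis.
- board_top (a point): Centre of the top face of the wooden cutting board (260 mm along x, 280 mm along y, 22 mm thick, fixed). Two low ribs along its x axis, centred 80 mm to its +y side, keep the roll from rolling; they stand 6 mm above the board, within 17 mm of the roll's centre line.
- roll_mid (a point): Centre of the uncut rest of the roll: firm green cylinder 40 mm across and 150 mm long, about 220 g; x is its long axis. At the start it lies on the board's two ribs along the board's x axis, its centre 21 to 23 mm above the board's top. It rolls freely.
- ramp_mid (a point): Centre of the top face of the sloping steel display stand (180 mm along x, 190 mm along y, fixed), 26 mm above the counter here. x points (horizontally) downhill, z vertical: the surface falls at 8 degrees towards +x, so that its height relative to this point is -0.14 times x. There is no lip: a roll laid across it, along y, rolls off at +x unless it is chocked.
- chock_mid (a point): Red forked chock, loose, 160 g: a bar 20 mm thick (x), 100 mm long (y) and 34 mm high, with two toes 24 mm high and 25 mm wide (y) at its ends that reach 30 mm further to -x, 50 mm apart, with black rubber tops, so that a finger fits between them. This point is the centre of the bar, 17 mm above the underside; z up. The roll rests against the toe ends.
- jar: Bystander: amber glass jar with brass lid, 60 mm across, 90 mm high; origin at its underside.
- tin: Bystander: red tin, 68 mm across, 80 mm high; origin at its underside.
- cup: Bystander: small tea glass, 60 mm across, 55 mm high; origin at its underside.

How it is judged:
By the outcome, as a careful person would: the job done as asked, in the order asked, and still so for the second after the job is handed in, with the robot touching nothing.
Of piece1, piece2, piece3, piece4 only 2 to 4 are there at a start; the rules pass over those that are not, and their reading is None.
At some moment in a run one of piece1, piece2, piece3, piece4 may be knocked a few centimetres aside while the robot is not near it.
It also fails if it takes over 210 s, if anything falls off the work surface, if the arm or the gripper's body presses on something with over 40 N, if the wrist force passes 120 N, or if a joint passes its speed limit or range.

## Working session

There is one attempt and no reset: what is moved stays moved. The work goes in short steps, Python scripts to look and compute and a tool call to move; the robot and the scene stay as the last step left them, time stands still between calls to the robot, and variables do not carry over. Pictures are saved under pics/ and viewed, at most 14 in all, crops included, and the job is handed in when it is done.

Besides the shell and the picture viewer there is one more tool, called after "Call:" as name(argument=value, ...), one argument or row to a line, values as JSON. apply_moves: Moves the arm, as the interface text tells. Its arguments: {"type":"object","properties":{"rows":{"type":"array","items":{"type":"array","items":{"type":"number"}}},"claw":{"type":"number"},"newtons":{"type":"number"}},"required":["rows"]}

```bash
mkdir -p pics; cat > h.py <<'E'
import numpy as np,cv2
from scipy.spatial.transform import Rotation as R
from bench import r
def rot(a):
    a=np.array(a,float)
    if a.shape==(3,3): return a
    return R.from_rotvec(a).as_matrix() if a.size==3 else R.from_quat(a).as_matrix()
def ray(p,uv):
    q=cv2.undistortPoints(np.array([[uv]],float),np.array(p['intrinsics'],float),np.array(p['dist'],float))[0,0]
    return np.array(p['eye'],float),rot(p['attitude'])@np.array([q[0],-q[1],-1.])
def onz(p,uv,z):
    e,d=ray(p,uv); return e+d*(z-e[2])/d[2]
def proj(p,X):
    c=rot(p['attitude']).T@(np.array(X,float)-p['eye']); c=c*[1,-1,-1]
    return cv2.projectPoints(c.reshape(1,1,3),np.zeros(3),np.zeros(3),np.array(p['intrinsics'],float),np.array(p['dist'],float))[0].ravel()
def save(p,n): cv2.imwrite('pics/'+n+'.png',p['pixels'][:,:,::-1])
E
python3 - <<'E'
from h import *
o=r.get_obs(); print(o)
for n in ['scene','top']:
    p=r.grab_frame(n); save(p,n+'0'); print(n,p['eye'],p['attitude'],p['intrinsics'],p['dist'])
    for t,z in [('bowl_mid',.0275),('scale_plate',.06),('tare_top',.052),('piece1_mid',.039),('piece2_mid',.039),('piece3_mid',.039),('piece4_mid',.039),('board_top',.022),('roll_mid',.044),('ramp_mid',.026),('chock_mid',.017),('jar',0),('tin',0),('cup',0)]:
        for d in r.landmark_of(p,t)[:4]:
            if d['conf']>.2: print(t,round(d['conf'],2),np.round(d['point'],1),np.round(onz(p,d['point'],z)[:2],4))
        if 'piece' in t and t!='piece1_mid':continue
E
```

```text
{'clock': 0.0, 'joints': array([ 1.17190799,  0.47779833,  0.02234991,  1.55647381, -0.01151258,
        1.10929179, -0.08306718]), 'qvel': array([ 0.00104295,  0.00047557, -0.00068524, -0.00204106,  0.00218091,
        0.00068219,  0.00048197]), 'tau': array([-8.93077813e-04, -5.96463168e+01,  1.60726983e+00, -2.81205028e+01,
        1.23990630e-02,  9.38409416e-03, -6.64696313e-05]), 'tcp_pos': array([ 0.19333714, -0.64609071,  0.23031766]), 'orientation': array([-3.10665519e+00, -4.54962258e-01,  6.21226860e-04]), 'contact_force': array([0.42587663, 0.03965484, 0.54775449]), 'moment': array([-0.03298864,  0.06412956, -0.05444903]), 'gripper_force': 0.0, 'grip_width': 0.08561714069307796}
scene [0.98789036 0.59535347 0.77303821] [0.30041323 0.98256308 2.32495317] [[446.74420579   0.         320.2481864 ]
 [  0.         446.74420579 233.97198558]
 [  0.           0.           1.        ]] [-0.0631358  0.         0.         0.         0.       ]
bowl_mid 0.66 [285.6 152.1] [ 0.421  -0.3566]
bowl_mid 0.63 [227.  264.2] [ 0.7693 -0.0713]
scale_plate 0.81 [313.9 239.1] [0.5868 0.0116]
s
[... 973 characters left out ...]
mid 0.6 [196.  233.9] [0.6087 0.2646]
scale_plate 0.69 [319.2 237.5] [0.5933 0.0189]
tare_top 0.7 [320.6 239.3] [0.5905 0.0161]
tare_top 0.61 [473.3 229.2] [ 0.6045 -0.2837]
piece1_mid 0.88 [199.1 288.2] [0.5005 0.2555]
piece1_mid 0.34 [289.5 351.2] [0.3754 0.0807]
piece2_mid 0.69 [195.1 233.9] [0.6074 0.2637]
board_top 0.9 [161.3 271.3] [0.5357 0.3345]
roll_mid 0.64 [115.  272.2] [0.535  0.4171]
ramp_mid 0.71 [467.7 233.2] [ 0.5995 -0.2806]
ramp_mid 0.48 [200.7 289.6] [0.4977 0.2553]
chock_mid 0.9 [433.2 324.2] [ 0.4194 -0.2054]
chock_mid 0.38 [349.8 305.7] [ 0.4593 -0.04  ]
jar 0.88 [371.8 161. ] [ 0.7581 -0.0955]
tin 0.74 [243.  166.4] [0.7515 0.1738]
cup 0.8 [291.  349.2] [0.3744 0.0796]
```

View pics/scene0.png

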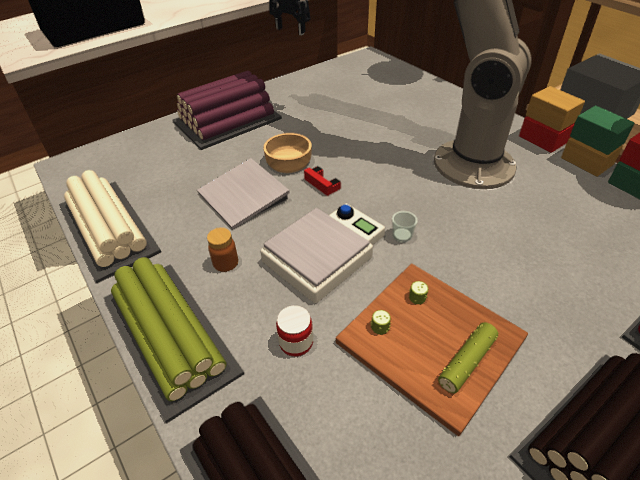

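View pics/top0.png

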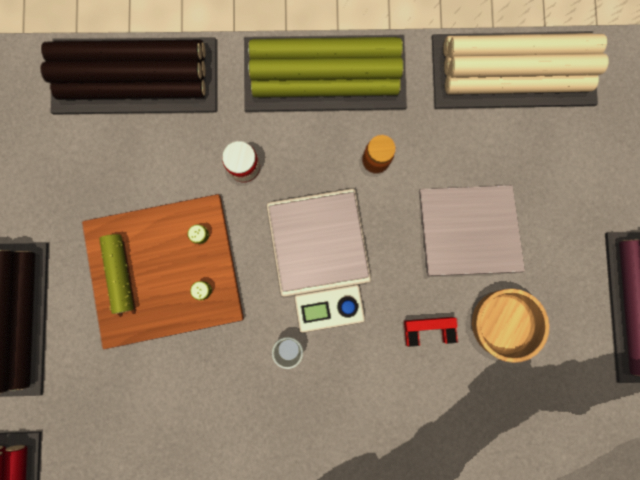

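Both views show two pieces at top pixels (198,234) and (200,290), the roll at (116,273), the bowl at (511,325), the chock with toes towards -x at (432,328), the ramp at (471,231) and the tare button at (348,306). I need the ramp's downhill direction and the yaws, so I'll zoom in.

```bash
python3 - <<'E'
import cv2,numpy as np
a=cv2.imread('pics/scene0.png')[150:240,190:345]; b=cv2.imread('pics/top0.png')[175:365,400:555]
a=cv2.resize(a,None,fx=5,fy=3.2,interpolation=cv2.INTER_CUBIC);b=cv2.resize(b,None,fx=3,fy=3,interpolation=cv2.INTER_CUBIC)
cv2.imwrite('pics/c1.png',a);cv2.imwrite('pics/c2.png',b)
E
```

```text
(no output)
```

View pics/c1.png

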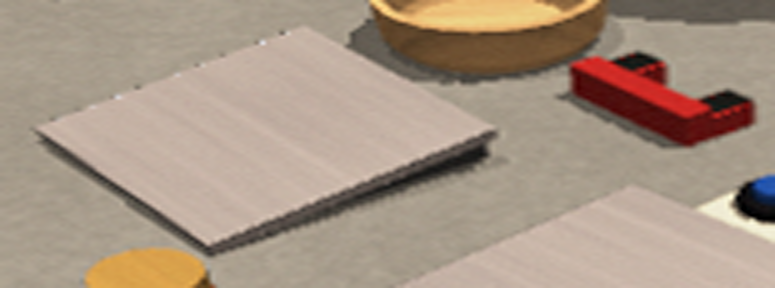

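View pics/c2.png

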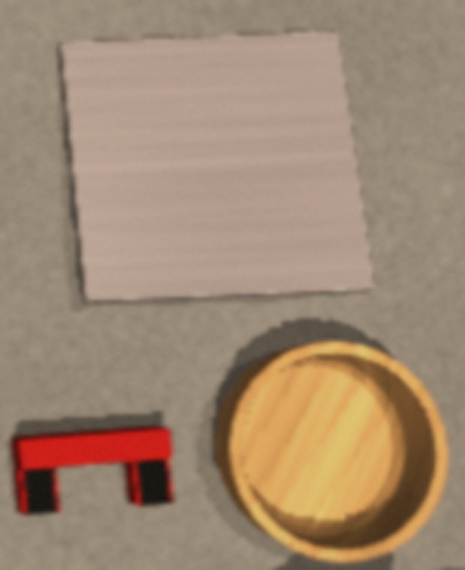

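Crop 1 shows the ramp edge nearest the robot/bowl raised (gap under its corner at (488,145)), so downhill is world +x. The chock's toes already point uphill.

```bash
python3 - <<'E'
from h import *
p=r.grab_frame('top'); s=r.grab_frame('scene')
def quad(n,pts,zs):
    P=np.array([onz(p,q,z) for q,z in zip(pts,zs)])
    TL,TR,BR,BL=P[:,:2]
    x=(TL+TR-BR-BL)/2; y=(TL+BL-TR-BR)/2
    print(n,'c',np.round(P[:,:2].mean(0),4),'size',np.linalg.norm(x).round(4),np.linalg.norm(y).round(4),'yaw',np.degrees(np.arctan2(x[1],x[0])).round(1),np.degrees(np.arctan2(-y[0],y[1])).round(1))
f=lambda l:[(400+a/3,175+b/3) for a,b in l]
quad('ramp',f([(62,44),(337,33),(372,288),(86,299)]),[.0134,.0134,.0386,.0386])
quad('chockbar',f([(15,437),(170,428),(172,457),(20,467)]),[.034]*4)
quad('plate',[(267,202),(354,189),(369,279),(282,293)],[.06]*4)
quad('board',[(83,221),(221,195),(243,320),(103,347)],[.022]*4)
quad('roll',[(101,235),(123,233),(132,311),(109,314)],[.044]*4)
print('tare',onz(p,(348,306.5),.052),onz(s,(345.5,210.5),.052))
# bowl rim via outline ellipse
for c in (p,s):
    m=r.outline_of(c,'bowl_mid')
    if m:
        d=m[0]; cnt=max(cv2.findContours(d['pixels'].astype(np.uint8),0,1)[0],key=cv2.contourArea); e=cv2.minEnclosingCircle(cnt); print(d['conf'],d['rect'],e, onz(c,e[0],.055))
for n,t in ((s,'chock_mid'),(p,'chock_mid'),(p,'roll_mid')):
    m=r.outline_of(n,t)
    if m: print(t,m[0]['conf'],m[0]['rect'],cv2.minAreaRect(np.argwhere(m[0]['pixels'])[:,::-1].astype(np.float32)))
print(r.get_obs()['tcp_pos'], R.from_rotvec(r.get_obs()['orientation']).as_matrix().round(3))
E
```

```text
ramp c [ 0.607  -0.2882] size 0.1753 0.1885 yaw 0.9 1.1
chockbar c [ 0.421  -0.1978] size 0.0191 0.1007 yaw 4.3 2.3
plate c [0.5878 0.0213] size 0.1785 0.1706 yaw 8.2 7.7
board c [0.5384 0.3314] size 0.2545 0.2785 yaw 10.0 9.7
roll c [0.5335 0.4147] size 0.154 0.0434 yaw 7.2 5.2
tare [ 0.45922801 -0.03395473  0.052     ] [ 0.46402686 -0.0264218   0.052     ]
0.67 [475.7, 288.0, 75.3, 75.1] ((510.2183837890625, 324.60919189453125), 38.95136260986328) [ 0.41867031 -0.34386121  0.055     ]
0.75 [264.1, 132.4, 48.6, 38.9] ((287.2769775390625, 151.37049865722656), 23.888591766357422) [ 0.43619851 -0.32154275  0.055     ]
chock_mid 0.72 [303.9, 165.0, 37.9, 28.0] ((321.50396728515625, 180.22146606445312), (40.42955780029297, 19.570993423461914), 34.50851821899414)
chock_mid 0.68 [407.3, 316.1, 50.3, 32.3] ((430.5432434082031, 330.9236755371094), (27.219913482666016, 55.92366409301758), 85.8150863647461)
roll_mid 0.62 [98.1, 232.7, 34.4, 81.8] ((115.9459457397461, 273.1756896972656), (78.9115219116211, 23.509057998657227), 80.53767395019531)
[ 0.19354836 -0.64668758  0.23133383] [[ 0.958  0.287  0.   ]
 [ 0.287 -0.958 -0.   ]
 [ 0.     0.    -1.   ]]
```

Call:
apply_moves(
  rows=[
    [0.9, -0.5, 0, 0, 0, 0.185],
    [0.9, -0.5, 0, 0, 0, 0.185],
    [0.9, -0.5, 0, 0, 0, 0.185],
    [0.9, -0.5, 0, 0, 0, 0.185],
    [0.9, -0.5, 0, 0, 0, 0.185],
  ],
  claw=1,
  newtons=60,
)

```text
clock: 2.48
tcp_pos: [0.3782, -0.4577, 0.2315]
orientation: [-3.14, -0.015, -0.004]
contact_force: [-0.4, -0.3, -0.8]
grip_width: 0.0853
gripper_force: 0.0
```

```bash
python3 - <<'E'
from h import *
p=r.grab_frame('wrist'); save(p,'w1'); o=r.get_obs(); print(o['tcp_pos'],p['eye'],p['attitude'],p['intrinsics'],p['dist'],R.from_rotvec(o['orientation']).as_matrix().round(3).tolist())
for d in r.landmark_of(p,'bowl_mid')[:2]: print(d['conf'],d['point'],onz(p,d['point'],.0275))
for d in r.outline_of(p,'bowl_mid')[:1]:
    cnt=max(cv2.findContours(d['pixels'].astype(np.uint8),0,1)[0],key=cv2.contourArea); print(d['rect'],cv2.minEnclosingCircle(cnt),onz(p,cv2.minEnclosingCircle(cnt)[0],.055))
E
```

```text
[ 0.37647518 -0.45944109  0.23150497] [ 0.44826185 -0.45667727  0.37339299] [-0.21650233  0.21554227 -1.5509508 ] [[360.22354131   0.         316.77814957]
 [  0.         360.22354131 245.8044021 ]
 [  0.           0.           1.        ]] [-0.02677868  0.          0.          0.          0.        ] [[1.0, 0.006, 0.001], [0.006, -1.0, 0.001], [0.001, -0.001, -1.0]]
0.6 [205.4, 170.8] [ 0.42322752 -0.3513262   0.0275    ]
[117.1, 94.1, 157.3, 156.6] ((193.42990112304688, 170.87808227539062), 82.63969421386719) [ 0.42509412 -0.34921205  0.055     ]
```

View pics/w1.png

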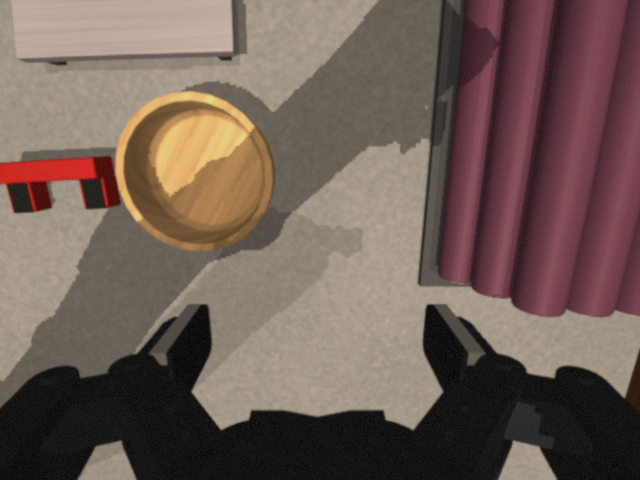

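The wrist view shows the bowl rim circle centred at (194,171), the chock at the left and the purple rolls from column 440 rightwards, so the -y rim is free to pinch.

Call:
apply_moves(
  rows=[
    [0.18, -0.18, 0.1, 0, 0, 0],
    [0.186, -0.178, 0.3, 0, 0, 0],
    [0.186, -0.178, 0.5, 0, 0, 0],
    [0.186, -0.178, 0.55, 0, 0, 0],
    [0.186, -0.178, 0.55, 0, 0, 0],
  ],
)

```text
clock: 3.25
tcp_pos: [0.4187, -0.4194, 0.0939]
orientation: [3.141, -0.004, -0.001]
contact_force: [1.7, -0.6, 1.0]
grip_width: 0.0856
gripper_force: 0.0
```

```bash
python3 - <<'E'
from h import *
o=r.get_obs(); print(o['tcp_pos'],o['orientation'])
p=r.grab_frame('wrist')
for d in r.outline_of(p,'bowl_mid')[:1]:
    print(d['rect'])
    cnt=max(cv2.findContours(d['pixels'].astype(np.uint8),0,1)[0],key=cv2.contourArea); e=cv2.minEnclosingCircle(cnt);print(e,onz(p,e[0],.055))
    l,t,w,h=d['rect']; print(onz(p,(l,t+h/2),.055),onz(p,(l+w,t+h/2),.055))
E
```

```text
[ 0.4186804  -0.41937283  0.09394652] [ 3.14140337e+00 -3.64844785e-03 -1.39095692e-03]
[58.1, 139.0, 254.9, 246.0]
((187.2753448486328, 260.3662414550781), 131.9752655029297) [ 0.42976626 -0.35038573  0.055     ]
[ 0.42896801 -0.28039541  0.055     ] [ 0.42868577 -0.4169212   0.055     ]
```

Call:
apply_moves(
  rows=[
    [0.024, -0.012, 0.12, 0, 0, 0],
    [0.024, -0.012, 0.272, 0, 0, 0],
    [0.024, -0.012, 0.272, 0, 0, 0],
    [0.024, -0.012, 0.272, 0, 0, 0],
  ],
)

```text
clock: 3.85
tcp_pos: [0.4268, -0.4162, 0.028]
orientation: [3.139, -0.001, 0.004]
contact_force: [1.0, 0.3, 1.7]
grip_width: 0.0855
gripper_force: 0.0
```

Call:
apply_moves(
  rows=[
    [0, 0, 0, 0, 0, 0],
    [0, 0, 0, 0, 0, 0],
    [0, 0, 0, 0, 0, 0],
    [0, 0, 0, 0, 0, 0],
    [0, 0, 0, 0, 0, 0],
  ],
  claw=0,
  newtons=60,
)

```text
clock: 4.47
tcp_pos: [0.4257, -0.4146, 0.0266]
orientation: [-3.141, -0.001, 0.001]
contact_force: [-2.1, 0.6, 11.3]
grip_width: 0.0077
gripper_force: 58.9
```

Call:
apply_moves(
  rows=[
    [0, 0, 0, 0, 0, 0],
    [0, 0, 0, 0, 0, 0],
    [0, 0, 0, 0, 0, 0],
    [0, 0, 0, 0, 0, 0],
    [0, 0, 0, 0, 0, 0],
  ],
)

```text
clock: 5.1
tcp_pos: [0.4257, -0.4146, 0.0267]
orientation: [-3.141, -0.001, 0.001]
contact_force: [-3.2, 1.6, 10.1]
grip_width: 0.0077
gripper_force: 58.9
```

Call:
apply_moves(
  rows=[
    [0, 0, -0.1, 0, 0, 0],
    [0, 0, -0.3, 0, 0, 0],
    [0, 0, -0.48, 0, 0, 0],
    [0, 0, -0.48, 0, 0, 0],
    [0, 0, -0.48, 0, 0, 0],
  ],
)

```text
clock: 5.72
tcp_pos: [0.425, -0.4143, 0.1448]
orientation: [-3.141, -0.0, 0.002]
contact_force: [-0.1, -0.6, -2.7]
grip_width: 0.0071
gripper_force: 59.1
```

Call:
apply_moves(
  rows=[
    [0.2, -0.1, 0, 0, 0, 0],
    [0.4, -0.25, 0, 0, 0, 0],
    [0.4, -0.45, 0, 0, 0, 0],
    [0.4, -0.65, 0, 0, 0, 0],
    [0.4, -0.8, 0, 0, 0, 0],
  ],
)

```text
clock: 6.35
tcp_pos: [0.5243, -0.2117, 0.1433]
orientation: [-3.14, -0.004, 0.007]
contact_force: [-0.3, -0.4, -2.3]
grip_width: 0.0074
gripper_force: 59.2
```

```bash
python3 - <<'E'
from h import *
o=r.get_obs(); print(o['tcp_pos'],o['orientation'],o['contact_force'],o['grip_width'])
p=r.grab_frame('wrist'); save(p,'w2')
for t,z in (('scale_plate',.06),('tare_top',.052),('bowl_mid',.12)):
  for d in r.landmark_of(p,t)[:2]: print(t,d['conf'],d['point'],onz(p,d['point'],z))
E
```

```text
[ 0.52425411 -0.21173944  0.14334177] [-3.13961578 -0.0036157   0.00679814] [-0.28290228 -0.35482986 -2.26247761] 0.007428286419871509
bowl_mid 0.81 [174.6, 313.5] [ 0.51169056 -0.13917478  0.12      ]
```

View pics/w2.png

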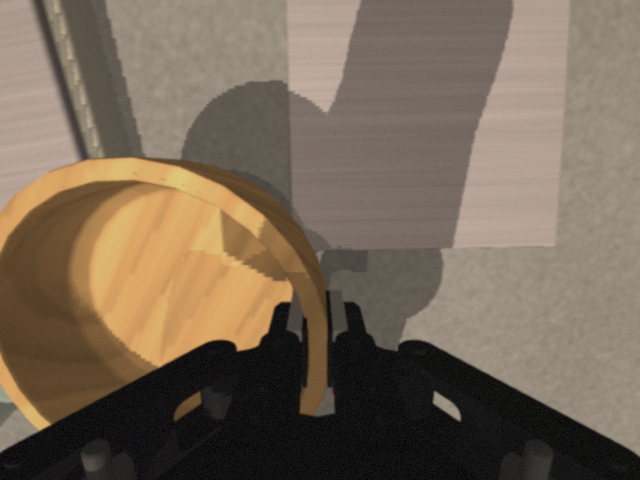

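The wrist view shows the bowl firmly held at the pads (rim at (315,350)), the ramp at upper right and the scale edge at left. Next I'll hover over the plate.

Call:
apply_moves(
  rows=[
    [0.1, -0.2, 0, 0, 0, 0],
    [0.2, -0.4, 0, 0, 0, 0],
    [0.26, -0.6, 0, 0, 0, 0],
    [0.26, -0.655, 0, 0, 0, 0],
    [0.26, -0.655, 0, 0, 0, 0],
  ],
)

```text
clock: 7.18
tcp_pos: [0.59, -0.0516, 0.1448]
orientation: [3.141, 0.001, -0.003]
contact_force: [0.7, -2.1, -2.7]
grip_width: 0.0074
gripper_force: 59.2
```

```bash
python3 - <<'E'
from h import *
o=r.get_obs(); print(o['tcp_pos'],o['orientation'])
p=r.grab_frame('top'); save(p,'t2');s=r.grab_frame('scene'); save(s,'s2')
a=p['pixels'][140:380,220:480]; b=s['pixels'][140:380,220:480]
cv2.imwrite('pics/c3.png',cv2.resize(np.hstack([a,b]),None,fx=1.53,fy=2.4)[:,:,::-1])
z0=o['tcp_pos'][2]-.0266
for c in (p,s):
  for d in r.landmark_of(c,'bowl_mid')[:1]: print(d['conf'],d['point'],onz(c,d['point'],z0+.0275))
  for d in r.outline_of(c,'bowl_mid')[:1]: print(d['conf'],d['rect'])
E
```

```text
[ 0.59003793 -0.05161433  0.14475054] [ 3.14110044e+00  9.50395146e-04 -3.20262279e-03]
0.65 [325.6, 236.9] [0.58553132 0.00884279 0.14565054]
0.57 [282.3, 197.3, 70.9, 82.3]
0.83 [311.6, 208.5] [0.58460562 0.00486603 0.14565054]
0.82 [279.4, 181.8, 66.3, 59.3]
```

View pics/c3.png

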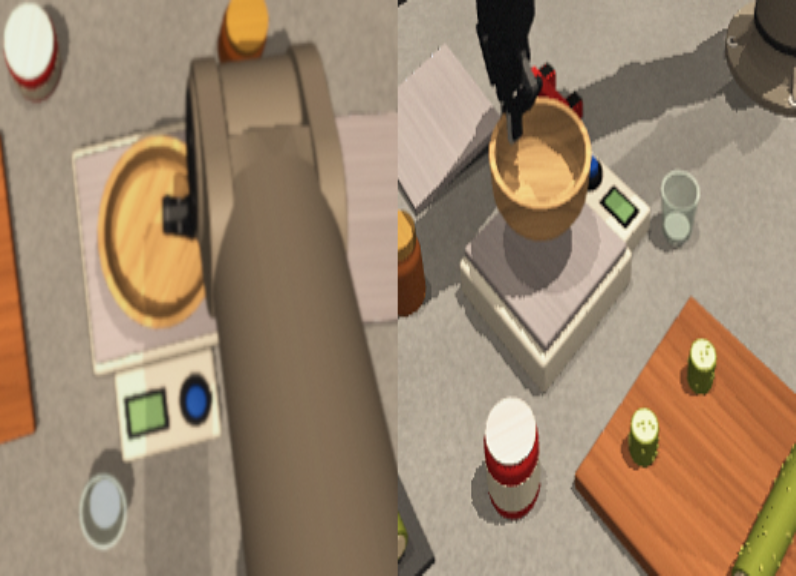

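Left (top view): the bowl hovers over the plate's centre region. Right (scene view): the bowl hangs level above the scale.

```bash
python3 - <<'E'
from h import *
p=r.grab_frame('top');s=r.grab_frame('scene')
print('bowl',onz(p,(323.5,238.4),.173))
# plate corners hand/scene: crop (col/1.53 -> +220-260..)
def sc(a,b): return (220+(a-398)/1.53,140+b/2.4)
for q in [(463,258),(541,345),(632,245)]: print('scene plate corner',onz(s,sc(*q),.06))
for q in [(267.7,204.6),(282,294)]: print('top corner',onz(p,q,.06))
for c in (p,s):
  for d in r.landmark_of(c,'tare_top')[:2]: print(d['conf'],d['point'],onz(c,d['point'],.052))
  for d in r.landmark_of(c,'scale_plate')[:1]: print('pl',d['conf'],d['point'],onz(c,d['point'],.06))
E
```

```text
bowl [0.58024788 0.01325052 0.173     ]
scene plate corner [ 0.69220078 -0.0375033   0.06      ]
scene plate corner [0.66363274 0.11483652 0.06      ]
scene plate corner [0.48866872 0.10031057 0.06      ]
top corner [0.65974773 0.11790282 0.06      ]
top corner [0.48596357 0.09245473 0.06      ]
0.72 [345.7, 306.4] [ 0.45951229 -0.02952078  0.052     ]
pl 0.27 [287.7, 349.3] [0.38167533 0.0830675  0.06      ]
0.36 [345.2, 206.7] [ 0.4557555  -0.03773445  0.052     ]
pl 0.57 [320.7, 238.6] [0.57378374 0.01980903 0.06      ]
```

Call:
apply_moves(
  rows=[
    [0.016, -0.036, 0.08, 0, 0, 0],
    [0.016, -0.036, 0.15, 0, 0, 0],
    [0.016, -0.036, 0.2, 0, 0, 0],
    [0.016, -0.036, 0.22, 0, 0, 0],
    [0.016, -0.036, 0.22, 0, 0, 0],
  ],
)

```text
clock: 8.4
tcp_pos: [0.595, -0.0425, 0.0914]
orientation: [-3.142, 0.001, -0.0]
contact_force: [-3.9, -1.4, 9.2]
grip_width: 0.0071
gripper_force: 66.4
```

Call:
apply_moves(
  rows=[
    [0, 0, 0.008, 0, 0, 0],
    [0, 0, 0.014, 0, 0, 0],
    [0, 0, 0.014, 0, 0, 0],
  ],
)

```text
clock: 8.78
tcp_pos: [0.5956, -0.0433, 0.0892]
orientation: [3.141, -0.002, 0.003]
contact_force: [-4.8, -4.2, 15.0]
grip_width: 0.0071
gripper_force: 80.3
```

Call:
apply_moves(
  rows=[
    [0, 0, 0, 0, 0, 0],
    [0, 0, 0, 0, 0, 0],
    [0, 0, 0, 0, 0, 0],
    [0, 0, -0.2, 0, 0, 0],
    [0, 0, -0.3, 0, 0, 0],
  ],
  claw=1,
)

```text
clock: 9.4
tcp_pos: [0.5956, -0.042, 0.1642]
orientation: [-3.141, -0.0, -0.003]
contact_force: [0.0, -0.1, -0.4]
grip_width: 0.0852
gripper_force: 0.0
```

Call:
apply_moves(
  rows=[
    [-0.2, 0, -0.15, 0, 0, 0],
    [-0.4, 0, -0.2, 0, 0, 0],
    [-0.6, 0, -0.2, 0, 0, 0],
    [-0.78, 0, -0.2, 0, 0, 0],
    [-0.78, 0, -0.2, 0, 0, 0],
  ],
)

```text
clock: 10.02
tcp_pos: [0.3965, -0.0425, 0.212]
orientation: [3.141, -0.0, -0.003]
contact_force: [-0.4, 0.5, -0.7]
grip_width: 0.0855
gripper_force: 0.0
```

```bash
python3 - <<'E'
from h import *
o=r.get_obs(); print(o['tcp_pos'],o['orientation'])
p=r.grab_frame('wrist'); save(p,'w3'); print(p['eye'])
t=r.grab_frame('top');s=r.grab_frame('scene')
for c in (p,t,s):
  for n,z in (('scale_plate',.06),('tare_top',.052),('bowl_mid',.0875)):
    for d in r.landmark_of(c,n)[:1]: print(n,round(d['conf'],2),d['point'],onz(c,d['point'],z))
  for d in r.outline_of(c,'bowl_mid')[:1]: 
    l,q,w,h=d['rect'];print('rim',d['conf'],d['rect'],onz(c,(l+w/2,q+h/2),.115))
E
```

```text
[ 0.39653466 -0.04249396  0.21195299] [ 3.14092090e+00 -3.17998387e-04 -2.62137128e-03]
[ 0.46720997 -0.04176206  0.35355685]
tare_top 0.55 [302.6, 152.0] [ 0.4599189  -0.03076234  0.052     ]
bowl_mid 0.31 [304.0, 151.6] [ 0.46105435 -0.03306262  0.0875    ]
rim 0.64 [120.4, 0.2, 190.8, 58.8] [0.5323441  0.01773902 0.115     ]
scale_plate 0.47 [200.6, 286.0] [0.50454201 0.24785293 0.06      ]
tare_top 0.55 [344.4, 306.8] [ 0.45880049 -0.02699166  0.052     ]
bowl_mid 0.98 [322.6, 238.7] [0.58814661 0.01294821 0.0875    ]
rim 0.56 [282.6, 202.4, 75.1, 77.6] [0.58095398 0.01811669 0.115     ]
tare_top 0.51 [345.4, 206.8] [ 0.45560581 -0.03714357  0.052     ]
bowl_mid 0.81 [316.0, 232.1] [0.58580335 0.01954156 0.0875    ]
rim 0.69 [281.7, 202.4, 65.3, 57.7] [0.60315176 0.03842126 0.115     ]
```

View pics/w3.png

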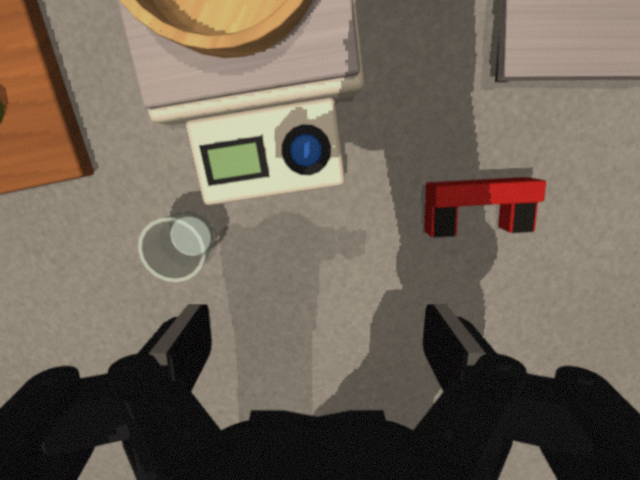

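The wrist view shows the tare button at (306,149), giving (0.460,-0.032). The bowl is on the plate, and the chock sits at (485,205) with its toes towards the robot.

Call:
apply_moves(
  rows=[
    [0.2, -0.03, 0, 0, 0, 0],
    [0.254, -0.04, 0.1, 0, 0, 0],
    [0.254, -0.04, 0.3, 0, 0, 0],
    [0.254, -0.04, 0.5, 0, 0, 0],
    [0.254, -0.04, 0.56, 0, 0, 0],
  ],
  claw=0,
)

```text
clock: 11.4
tcp_pos: [0.4612, -0.0322, 0.07]
orientation: [3.142, 0.001, -0.008]
contact_force: [-0.3, 1.1, 1.2]
grip_width: 0.0003
gripper_force: 0.0
```

```bash
python3 - <<'E'
from h import *
o=r.get_obs(); print(o['tcp_pos'],o['contact_force'],o['grip_width'])
p=r.grab_frame('wrist')
for d in r.landmark_of(p,'tare_top')[:1]: print(d['conf'],d['point'],onz(p,d['point'],.052))
for d in r.outline_of(p,'bowl_mid')[:1]: print(d['conf'],d['rect'])
E
```

```text
[ 0.46121664 -0.032178    0.07002184] [-0.28111256  1.08893847  1.19085953] 0.0002984101327858192
0.93 [319.1, 294.3] [ 0.46183812 -0.03276884  0.052     ]
0.91 [0.0, 0.0, 366.9, 183.5]
```

Call:
apply_moves(
  rows=[
    [0, 0, 0.06, 0, 0, 0],
    [0, 0, 0.09, 0, 0, 0],
    [0, 0, 0.096, 0, 0, 0],
    [0, 0, 0.098, 0, 0, 0],
    [0, 0, 0.098, 0, 0, 0],
  ],
)

```text
clock: 12.18
tcp_pos: [0.4647, -0.0322, 0.0498]
orientation: [3.141, -0.0, 0.005]
contact_force: [-3.6, 0.0, 21.8]
grip_width: 0.0
gripper_force: 10.9
```

Call:
apply_moves(
  rows=[
    [0, 0, 0.002, 0, 0, 0],
    [0, 0, 0.002, 0, 0, 0],
    [0, 0, 0.002, 0, 0, 0],
    [0, 0, 0.002, 0, 0, 0],
    [0, 0, 0.002, 0, 0, 0],
  ],
)

```text
clock: 12.8
tcp_pos: [0.4647, -0.0322, 0.0496]
orientation: [3.141, -0.0, 0.005]
contact_force: [-6.3, -0.2, 27.9]
grip_width: -0.0001
gripper_force: 13.7
```

```bash
python3 - <<'E'
from h import *
p=r.grab_frame('wrist'); s=r.grab_frame('scene')
a=cv2.resize(p['pixels'],(440,330)); b=cv2.resize(s['pixels'][160:270,240:400],None,fx=2.25,fy=3)
cv2.imwrite('pics/c4.png',np.hstack([a,b])[:,:,::-1])
o=r.get_obs(); print(o['tcp_pos'],o['moment'],o['contact_force'])
for c in (p,s):
  for d in r.landmark_of(c,'bowl_mid')[:1]: print(d['conf'],d['point'],onz(c,d['point'],.0875))
E
```

```text
[ 0.46468581 -0.03216971  0.04964842] [0.04447602 1.31517007 0.01349472] [-6.21158369 -0.97526278 27.20318532]
0.7 [317.5, 180.7] [ 0.47396769 -0.12551152  0.0875    ]
```

View pics/c4.png

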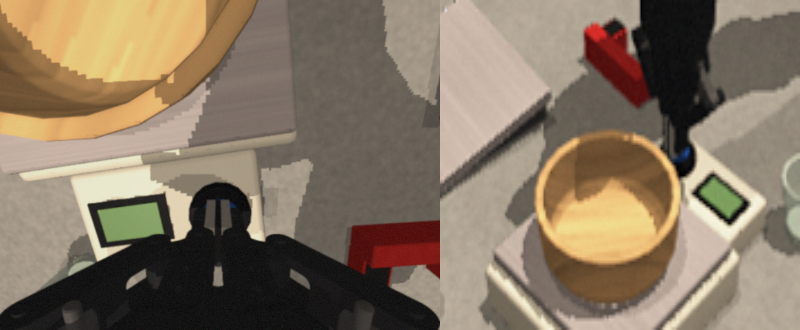

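Call:
apply_moves(
  rows=[
    [-0.012, 0, -0.02, 0, 0, 0],
    [-0.012, 0, -0.02, 0, 0, 0],
    [-0.012, 0, -0.02, 0, 0, 0],
  ],
)

```text
clock: 13.38
tcp_pos: [0.4611, -0.0321, 0.0526]
orientation: [-3.141, -0.0, -0.003]
contact_force: [2.0, 0.5, 3.0]
grip_width: 0.0002
gripper_force: 1.7
```

Call:
apply_moves(
  rows=[
    [0, 0, -0.008, 0, 0, 0],
    [0, 0, -0.008, 0, 0, 0],
    [0, 0, -0.008, 0, 0, 0],
  ],
)

```text
clock: 13.75
tcp_pos: [0.46, -0.0321, 0.0541]
orientation: [-3.142, -0.0, 0.001]
contact_force: [1.9, 0.7, 1.7]
grip_width: 0.0
gripper_force: 1.2
```

Call:
apply_moves(
  rows=[
    [0, 0, -0.008, 0, 0, 0],
    [0, 0, -0.008, 0, 0, 0],
    [0, 0, -0.008, 0, 0, 0],
  ],
)

```text
clock: 14.12
tcp_pos: [0.4594, -0.0323, 0.056]
orientation: [3.141, 0.0, -0.002]
contact_force: [-0.3, 0.5, 0.8]
grip_width: 0.0004
gripper_force: 0.7
```

Call:
apply_moves(
  rows=[
    [0, 0, -0.2, 0, 0, 0],
    [0, 0, -0.45, 0, 0, 0],
    [0, -0.2, -0.65, 0, 0, 0],
    [0, -0.4, -0.75, 0, 0, 0],
    [0, -0.6, -0.75, 0, 0, 0],
  ],
  claw=1,
)

```text
clock: 14.75
tcp_pos: [0.461, 0.1198, 0.2463]
orientation: [-3.141, 0.001, -0.007]
contact_force: [0.1, 0.5, -0.6]
grip_width: 0.085
gripper_force: 0.0
```

Call:
apply_moves(
  rows=[
    [0.04, -0.2, 0, 0, 0, 0],
    [0.06, -0.4, 0, 0, 0, 0],
    [0.06, -0.5, 0, 0, 0, 0],
    [0.06, -0.5, 0, 0, 0, 0],
  ],
)

```text
clock: 15.25
tcp_pos: [0.474, 0.2448, 0.2432]
orientation: [-3.141, -0.007, 0.003]
contact_force: [-0.7, -1.1, 0.1]
grip_width: 0.0851
gripper_force: 0.0
```

```bash
cat >> h.py <<'E'
def look():
    o=r.get_obs(); print('tcp',o['tcp_pos'].round(4),o['orientation'].round(3))
    p=r.grab_frame('wrist')
    for n in ('piece1_mid','piece2_mid','piece3_mid','piece4_mid'):
        for d in r.outline_of(p,n)[:3]:
            l,t,w,h=d['rect']
            if d['conf']>.3: print(n,'outline',round(d['conf'],2),np.round(d['rect']),'top~',onz(p,(l+w/2,t+h/2),.05).round(4)[:2])
        for d in r.landmark_of(p,n)[:3]:
            if d['conf']>.3: print(n,round(d['conf'],2),np.round(d['point'],1),onz(p,d['point'],.039).round(4)[:2])
    return p
E
python3 - <<'E'
from h import *
p=look(); save(p,'w4')
E
```

```text
tcp [0.474  0.2448 0.2432] [-3.141e+00 -7.000e-03  3.000e-03]
piece1_mid outline 0.76 [290. 172.  40.  42.] top~ [0.4999 0.2517]
piece1_mid 0.92 [308.9 189.3] [0.5017 0.2528]
piece2_mid outline 0.64 [281.  40.  41.  53.] top~ [0.6073 0.2586]
piece2_mid 0.78 [301.7  69.7] [0.6068 0.2589]
```

View pics/w4.png

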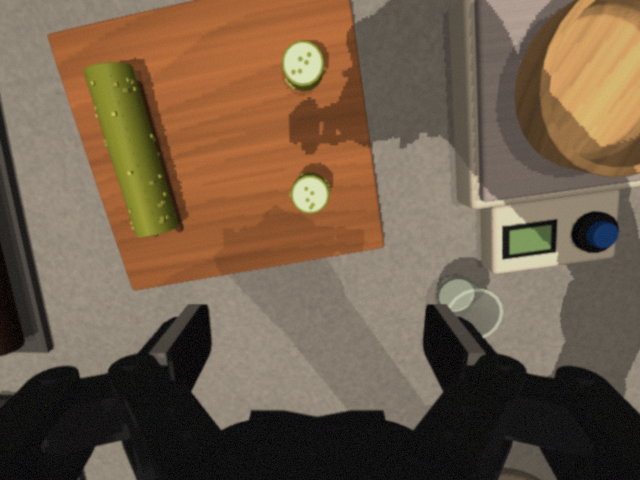

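The wrist view shows piece 1 at (310,193), piece 2 at (304,64) and the roll on the left, with nothing disturbed.

Call:
apply_moves(
  rows=[
    [0.108, -0.03, 0.1, 0, 0, 0],
    [0.108, -0.03, 0.35, 0, 0, 0],
    [0.108, -0.03, 0.55, 0, 0, 0],
    [0.108, -0.03, 0.6, 0, 0, 0],
    [0.108, -0.03, 0.6, 0, 0, 0],
  ],
)

```text
clock: 16.32
tcp_pos: [0.5024, 0.2504, 0.0942]
orientation: [3.142, 0.0, -0.0]
contact_force: [-0.3, 0.3, 0.5]
grip_width: 0.0856
gripper_force: 0.0
```

```bash
python3 - <<'E'
from h import *
look()
E
```

```text
tcp [0.5024 0.2504 0.0942] [ 3.142  0.    -0.   ]
piece1_mid outline 0.86 [279. 240.  69.  75.] top~ [0.5017 0.253 ]
piece1_mid 0.7 [313.1 274.4] [0.4994 0.2531]
piece2_mid outline 0.69 [263.  22.  76.  89.] top~ [0.6079 0.2581]
piece2_mid outline 0.64 [  0.   0. 425. 387.] top~ [0.5479 0.3047]
piece2_mid 0.77 [300.5  70.5] [0.6082 0.2591]
```

Aligned. I'll go down and grip.

Call:
apply_moves(
  rows=[
    [-0.006, -0.01, 0.12, 0, 0, 0],
    [-0.006, -0.01, 0.25, 0, 0, 0],
    [-0.006, -0.01, 0.256, 0, 0, 0],
    [-0.006, -0.01, 0.256, 0, 0, 0],
  ],
)

```text
clock: 17.27
tcp_pos: [0.5011, 0.2532, 0.0306]
orientation: [-3.141, -0.0, -0.001]
contact_force: [0.3, -0.4, -0.1]
grip_width: 0.0854
gripper_force: 0.0
```

Call:
apply_moves(
  rows=[
    [0, 0, 0, 0, 0, 0],
    [0, 0, 0, 0, 0, 0],
    [0, 0, 0, 0, 0, 0],
    [0, 0, 0, 0, 0, 0],
    [0, 0, 0, 0, 0, 0],
  ],
  claw=0,
  newtons=30,
)

```text
clock: 17.9
tcp_pos: [0.501, 0.253, 0.0306]
orientation: [-3.141, -0.0, -0.001]
contact_force: [-0.6, -0.6, 5.6]
grip_width: 0.0351
gripper_force: 29.6
```

Call:
apply_moves(
  rows=[
    [0, 0, -0.1, 0, 0, 0],
    [0, 0, -0.3, 0, 0, 0],
    [0, 0, -0.5, 0, 0, 0],
    [0, 0.1, -0.6, 0, 0, 0],
    [0, 0.2, -0.6, 0, 0, 0],
  ],
)

```text
clock: 18.52
tcp_pos: [0.5019, 0.2032, 0.1825]
orientation: [-3.14, -0.001, -0.007]
contact_force: [-0.7, -0.4, 0.2]
grip_width: 0.0349
gripper_force: 30.1
```

Call:
apply_moves(
  rows=[
    [0.08, 0.2, 0, 0, 0, 0],
    [0.16, 0.4, 0, 0, 0, 0],
    [0.236, 0.6, 0, 0, 0, 0],
    [0.236, 0.75, 0, 0, 0, 0],
    [0.236, 0.75, 0, 0, 0, 0],
  ],
)

```text
clock: 19.15
tcp_pos: [0.5595, 0.011, 0.1796]
orientation: [3.14, -0.01, -0.001]
contact_force: [-0.0, -0.3, -1.0]
grip_width: 0.035
gripper_force: 30.1
```

```bash
python3 - <<'E'
from h import *
o=r.get_obs(); print(o['tcp_pos'])
for c in (r.grab_frame('top'),r.grab_frame('scene')):
  for d in r.outline_of(c,'bowl_mid')[:1]: print(d['conf'],d['rect'])
  for d in r.landmark_of(c,'bowl_mid')[:1]: print(d['conf'],d['point'],onz(c,d['point'],.0875))
p=r.grab_frame('wrist'); save(p,'w5')
E
```

```text
[0.55947956 0.01099221 0.17955897]
0.68 [187.1, 226.3, 21.9, 17.0]
0.27 [288.8, 350.7] [0.38244779 0.07963575 0.0875    ]
0.62 [280.9, 202.4, 66.9, 57.8]
0.62 [312.6, 232.5] [0.59243007 0.01594566 0.0875    ]
```

View pics/w5.png

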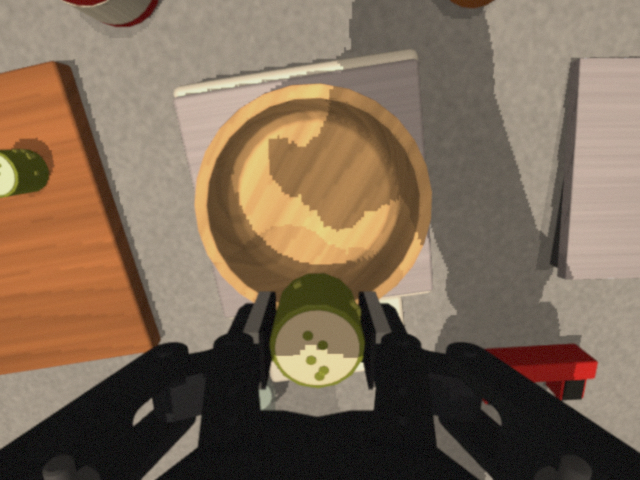

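The wrist view shows the bowl well centred on the plate (rim centre about (314,200)), with piece 1 held at (318,330).

```bash
python3 - <<'E'
from h import *
p=r.grab_frame('wrist')
P=[onz(p,q,.117) for q in [(195,205),(432,195),(330,84)]]
print(P,(P[0]+P[1])/2)
print(onz(p,(314,200),.117), r.get_obs()['tcp_pos'])
E
```

```text
[array([0.59592242, 0.087231  , 0.117     ]), array([ 0.60192769, -0.04827226,  0.117     ]), array([0.66023521, 0.0105293 , 0.117     ])] [0.59892505 0.01947937 0.117     ]
[0.59885977 0.01893957 0.117     ] [0.55962903 0.01655839 0.17985886]
```

Call:
apply_moves(
  rows=[
    [0.024, -0.006, 0.12, 0, 0, 0],
    [0.024, -0.006, 0.25, 0, 0, 0],
    [0.024, -0.006, 0.35, 0, 0, 0],
    [0.024, -0.006, 0.386, 0, 0, 0],
    [0.024, -0.006, 0.386, 0, 0, 0],
  ],
)

```text
clock: 20.18
tcp_pos: [0.5656, 0.0172, 0.0832]
orientation: [-3.142, -0.001, 0.001]
contact_force: [0.6, -0.6, 0.4]
grip_width: 0.0354
gripper_force: 30.1
```

Call:
apply_moves(
  rows=[
    [0, 0, 0.008, 0, 0, 0],
    [0, 0, 0.012, 0, 0, 0],
    [0, 0, 0.012, 0, 0, 0],
  ],
)

```text
clock: 20.55
tcp_pos: [0.566, 0.0168, 0.0808]
orientation: [-3.142, -0.0, -0.001]
contact_force: [-1.6, 0.4, 0.1]
grip_width: 0.0349
gripper_force: 30.1
```

Call:
apply_moves(
  rows=[
    [0, 0, 0.008, 0, 0, 0],
    [0, 0, 0.008, 0, 0, 0],
    [0, 0, 0.008, 0, 0, 0],
    [0, 0, 0.008, 0, 0, 0],
    [0, 0, 0.008, 0, 0, 0],
  ],
  claw=0.62,
)

```text
clock: 21.18
tcp_pos: [0.5657, 0.0169, 0.0783]
orientation: [3.142, 0.0, 0.0]
contact_force: [0.6, 0.1, -0.7]
grip_width: 0.0533
gripper_force: 0.0
```

Call:
apply_moves(
  rows=[
    [0, 0, -0.1, 0, 0, 0],
    [0, 0, -0.3, 0, 0, 0],
    [0, 0, -0.45, 0, 0, 0],
    [0, -0.2, -0.45, 0, 0, 0],
    [0, -0.4, -0.45, 0, 0, 0],
  ],
)

```text
clock: 21.8
tcp_pos: [0.5661, 0.1174, 0.1917]
orientation: [-3.141, 0.003, -0.003]
contact_force: [-0.5, 0.5, 0.0]
grip_width: 0.0531
gripper_force: 0.0
```

Call:
apply_moves(
  rows=[
    [0.08, -0.2, 0, 0, 0, 0],
    [0.1, -0.4, 0, 0, 0, 0],
    [0.1, -0.55, 0, 0, 0, 0],
    [0.1, -0.55, 0, 0, 0, 0],
  ],
  claw=1,
)

```text
clock: 22.3
tcp_pos: [0.5893, 0.2591, 0.1907]
orientation: [-3.139, -0.01, 0.001]
contact_force: [0.0, 0.0, 0.4]
grip_width: 0.0854
gripper_force: 0.0
```

```bash
python3 - <<'E'
from h import *
p=look()
p=r.grab_frame('top')
for n in ('piece1_mid','piece2_mid'):
  for d in r.landmark_of(p,n)[:3]: print(n,d['conf'],d['point'],onz(p,d['point'],.039)[:2])
E
```

```text
tcp [0.5893 0.2591 0.1907] [-3.139e+00 -1.000e-02  1.000e-03]
piece1_mid outline 0.77 [599. 249.  41.  59.] top~ [0.5513 0.0013]
piece2_mid outline 0.56 [294. 185.  46.  49.] top~ [0.6089 0.2597]
piece2_mid 0.81 [317.7 210. ] [0.6066 0.2592]
piece3_mid outline 0.4 [505. 444.  22.  20.] top~ [0.3646 0.0597]
piece1_mid 0.62 [321.3, 251.7] [0.56714175 0.01503079]
piece1_mid 0.34 [472.5, 229.8] [ 0.60473505 -0.28638433]
piece1_mid 0.34 [375.9, 162.3] [ 0.74523373 -0.09873359]
piece2_mid 0.66 [198.4, 232.8] [0.60950932 0.25716765]
```

Piece 1 is in the bowl. Piece 2 next.

Call:
apply_moves(
  rows=[
    [0.076, 0, 0.1, 0, 0, 0],
    [0.076, 0, 0.25, 0, 0, 0],
    [0.076, 0, 0.4, 0, 0, 0],
    [0.076, 0, 0.4, 0, 0, 0],
  ],
)

```text
clock: 23.4
tcp_pos: [0.6074, 0.2532, 0.0878]
orientation: [3.139, 0.001, -0.009]
contact_force: [0.4, 0.0, 1.0]
grip_width: 0.0856
gripper_force: 0.0
```

```bash
python3 - <<'E'
from h import *
look()
E
```

```text
tcp [0.6074 0.2532 0.0878] [ 3.139e+00  1.000e-03 -9.000e-03]
piece2_mid outline 0.82 [274. 235.  69.  80.] top~ [0.6104 0.258 ]
piece2_mid 0.93 [307.8 272. ] [0.608  0.2586]
```

Call:
apply_moves(
  rows=[
    [0.006, -0.02, 0.1, 0, 0, 0],
    [0.006, -0.02, 0.22, 0, 0, 0],
    [0.006, -0.02, 0.23, 0, 0, 0],
    [0.006, -0.02, 0.23, 0, 0, 0],
  ],
)

```text
clock: 24.35
tcp_pos: [0.6116, 0.2596, 0.0341]
orientation: [-3.141, -0.0, -0.001]
contact_force: [-0.0, 0.6, 0.0]
grip_width: 0.0852
gripper_force: 0.0
```

Call:
apply_moves(
  rows=[
    [0, 0, 0, 0, 0, 0],
    [0, 0, 0, 0, 0, 0],
    [0, 0, 0, 0, 0, 0],
    [0, 0, 0, 0, 0, 0],
    [0, 0, 0, 0, 0, 0],
  ],
  claw=0,
  newtons=30,
)

```text
clock: 24.98
tcp_pos: [0.6116, 0.2595, 0.0342]
orientation: [-3.141, -0.0, -0.002]
contact_force: [-1.6, -0.5, 6.2]
grip_width: 0.0348
gripper_force: 30.1
```

Call:
apply_moves(
  rows=[
    [0, 0, -0.1, 0, 0, 0],
    [0, 0, -0.3, 0, 0, 0],
    [0, 0, -0.5, 0, 0, 0],
    [0, 0.1, -0.6, 0, 0, 0],
    [0, 0.2, -0.6, 0, 0, 0],
  ],
)

```text
clock: 25.6
tcp_pos: [0.6123, 0.2093, 0.1855]
orientation: [-3.14, -0.001, -0.006]
contact_force: [0.5, -1.0, -1.8]
grip_width: 0.035
gripper_force: 30.1
```

Call:
apply_moves(
  rows=[
    [0.02, 0.2, 0, 0, 0, 0],
    [0.02, 0.4, 0, 0, 0, 0],
    [0.02, 0.6, 0, 0, 0, 0],
    [0.02, 0.76, 0, 0, 0, 0],
    [0.02, 0.76, 0, 0, 0, 0],
  ],
)

```text
clock: 26.22
tcp_pos: [0.6149, 0.013, 0.1812]
orientation: [3.139, -0.012, -0.005]
contact_force: [-0.1, -0.3, -0.2]
grip_width: 0.0353
gripper_force: 30.1
```

```bash
python3 - <<'E'
from h import *
look(); o=r.get_obs(); print(o['grip_width'],o['gripper_force'])
p=r.grab_frame('scene')
for d in r.landmark_of(p,'piece1_mid')[:3]: print(d['conf'],d['point'],onz(p,d['point'],.085)[:2])
b=cv2.resize(p['pixels'][120:300,220:440],None,fx=2.4,fy=2.4); cv2.imwrite('pics/s5.png',b[:,:,::-1])
E
```

```text
tcp [0.6149 0.013  0.1812] [ 3.139 -0.012 -0.005]
piece2_mid outline 0.73 [271. 272.  90. 115.] top~ [0.5336 0.0138]
piece2_mid 0.78 [315.8 321.1] [0.5355 0.0144]
piece4_mid outline 0.49 [176. 129. 250. 288.] top~ [0.5842 0.0265]
0.03512498562781234 30.100085735321045
0.78 [322.4, 229.0] [0.5672948  0.01828969]
```

View pics/s5.png

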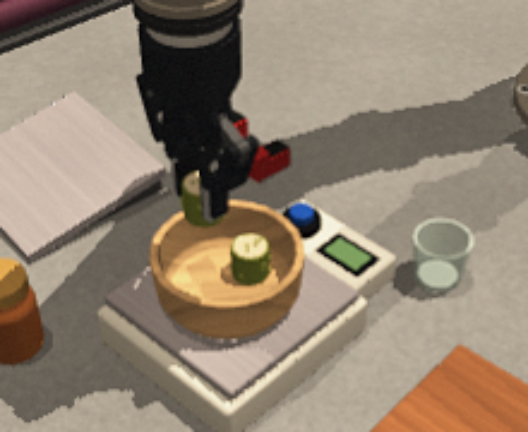

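The scene view shows piece 1 upright in the bowl at (250,258) and piece 2 held above its far half.

Call:
apply_moves(
  rows=[
    [0, -0.012, 0.12, 0, 0, 0],
    [0, -0.012, 0.25, 0, 0, 0],
    [0, -0.012, 0.35, 0, 0, 0],
    [0, -0.012, 0.39, 0, 0, 0],
    [0, -0.012, 0.39, 0, 0, 0],
  ],
)

```text
clock: 27.4
tcp_pos: [0.6161, 0.0225, 0.0856]
orientation: [3.142, 0.001, -0.001]
contact_force: [-0.1, 0.8, -0.3]
grip_width: 0.035
gripper_force: 30.1
```

Call:
apply_moves(
  rows=[
    [0, 0, 0, 0, 0, 0],
    [0, 0, 0, 0, 0, 0],
    [0, 0, 0, 0, 0, 0],
    [0, 0, 0, 0, 0, 0],
  ],
  claw=0.62,
)

```text
clock: 27.9
tcp_pos: [0.6164, 0.0224, 0.0861]
orientation: [-3.142, -0.0, -0.001]
contact_force: [0.8, -0.5, -0.3]
grip_width: 0.0529
gripper_force: 0.0
```

Call:
apply_moves(
  rows=[
    [0, 0, -0.1, 0, 0, 0],
    [0, 0, -0.3, 0, 0, 0],
    [0, 0, -0.5, 0, 0, 0],
    [-0.2, 0.1, -0.55, 0, 0, 0],
    [-0.4, 0.2, -0.55, 0, 0, 0],
  ],
)

```text
clock: 28.52
tcp_pos: [0.5161, -0.028, 0.2248]
orientation: [3.142, 0.001, 0.005]
contact_force: [0.1, -0.9, -0.1]
grip_width: 0.0531
gripper_force: 0.0
```

Call:
apply_moves(
  rows=[
    [-0.2, 0.15, 0, 0, 0, 0],
    [-0.4, 0.3, 0, 0, 0, 0],
    [-0.5, 0.45, 0, 0, 0, 0],
    [-0.5, 0.6, 0, 0, 0, 0],
    [-0.5, 0.6, 0, 0, 0, 0],
  ],
  claw=1,
)

```text
clock: 29.15
tcp_pos: [0.3907, -0.1802, 0.2237]
orientation: [3.141, -0.008, 0.001]
contact_force: [0.1, 0.1, -0.1]
grip_width: 0.0852
gripper_force: 0.0
```

```bash
python3 - <<'E'
from h import *
o=r.get_obs(); print(o['tcp_pos'],o['orientation'])
p=r.grab_frame('wrist'); save(p,'w6')
t=r.grab_frame('top');s=r.grab_frame('scene');save(t,'t6')
for c in (t,s):
  for n in ('piece1_mid','piece2_mid'):
    for d in r.landmark_of(c,n)[:2]: print(n,round(d['conf'],2),d['point'],onz(c,d['point'],.085)[:2])
for n,z in (('chock_mid',.017),('ramp_mid',.026)):
    for d in r.landmark_of(p,n)[:2]: print(n,round(d['conf'],2),d['point'],onz(p,d['point'],z)[:2])
E
```

```text
[ 0.39067295 -0.18019693  0.22365522] [ 3.14067540e+00 -7.72555240e-03  1.25484438e-03]
piece1_mid 0.74 [321.9, 250.5] [0.56609125 0.01469991]
piece2_mid 0.6 [319.6, 249.1] [0.56882194 0.01897514]
piece2_mid 0.59 [317.7, 227.7] [0.60948135 0.02170686]
piece1_mid 0.71 [324.6, 230.1] [0.56557492 0.02409519]
piece1_mid 0.45 [344.8, 208.3] [ 0.48441323 -0.00494671]
piece2_mid 0.56 [307.0, 237.4] [0.60961818 0.0186297 ]
chock_mid 0.97 [336.5, 180.0] [ 0.42729299 -0.19910205]
ramp_mid 0.17 [137.3, 143.9] [ 0.46220258 -0.01646271]
```

View pics/w6.png

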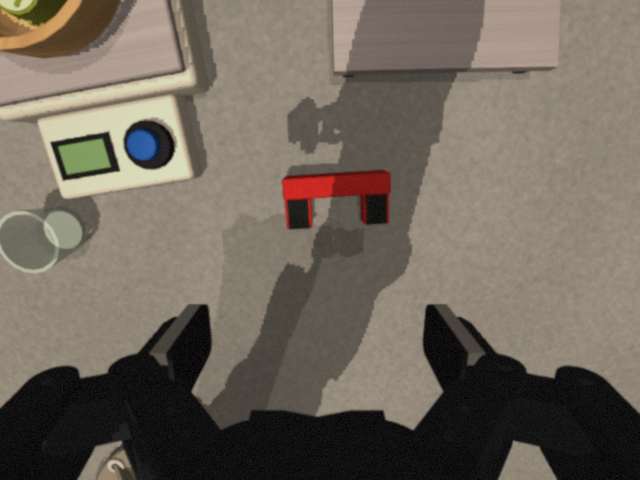

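Both pieces are in the bowl. The wrist view shows the chock bar from (284,179) to (390,175), yawed about 4°, with its toes towards the robot and the gap between them clear.

Call:
apply_moves(
  rows=[
    [0.146, 0.075, 0, 0, 0, 0.1],
    [0.146, 0.075, 0, 0, 0, 0.22],
    [0.146, 0.075, 0, 0, 0, 0.34],
    [0.146, 0.075, 0, 0, 0, 0.45],
    [0.146, 0.075, 0, 0, 0, 0.478],
  ],
)

```text
clock: 30.22
tcp_pos: [0.4278, -0.1961, 0.2232]
orientation: [2.922, -1.155, -0.0]
contact_force: [1.0, 0.6, -0.1]
grip_width: 0.0854
gripper_force: 0.0
```

Call:
apply_moves(
  rows=[
    [0, 0, 0, 0, 0, 0.1],
    [0, 0, 0, 0, 0, 0.22],
    [0, 0, 0, 0, 0, 0.34],
    [0, 0, 0, 0, 0, 0.45],
    [0, 0, 0, 0, 0, 0.478],
  ],
)

```text
clock: 30.85
tcp_pos: [0.4278, -0.196, 0.2233]
orientation: [2.295, -2.146, -0.0]
contact_force: [-0.2, -0.4, -0.8]
grip_width: 0.0856
gripper_force: 0.0
```

```bash
cat >> h.py <<'E'
def st():
    o=r.get_obs(); m=R.from_rotvec(o['orientation']).as_matrix(); print('tcp',o['tcp_pos'].round(4),'yaw',np.degrees(np.arctan2(m[1,0],m[0,0])).round(2),'tilt',m[:2,2].round(4),'joints',o['joints'].round(2),'F',o['contact_force'].round(1),'w',o['grip_width'].round(4)); return o,m
def move(to):
    o,m=st(); print('tool units',(m.T@(np.array(to)-o['tcp_pos'])/.25).round(3))
E
python3 - <<'E'
from h import *
st(); p=r.grab_frame('wrist'); save(p,'w7')
for n,z in (('chock_mid',.017),('ramp_mid',.026)):
    for d in r.landmark_of(p,n)[:2]: print(n,round(d['conf'],2),d['point'],onz(p,d['point'],z)[:2])
for d in r.outline_of(p,'chock_mid')[:1]: print(d['rect'],cv2.minAreaRect(np.argwhere(d['pixels'])[:,::-1].astype(np.float32)))
E
```

```text
Traceback (most recent call last):
  File "h.py", line 28, in st
    o=r.get_obs(); m=R.from_rotvec(o['orientation']).as_matrix(); print('tcp',o['tcp_pos'].round(4),'yaw',np.degrees(np.arctan2(m[1,0],m[0,0])).round(2),'tilt',m[:2,2].round(4),'joints',o['joints'].round(2),'F',o['contact_force'].round(1),'w',o['grip_width'].round(4)); return o,m
                                                                                                                                                                                                                                                   ^^^^^^^^^^^^^^^^^^^^^
AttributeError: 'float' object has no attribute 'round'
```

```bash
sed -i "s/o\['grip_width'\].round(4)/round(o['grip_width'],4)/" h.py
python3 - <<'E'
from h import *
st(); p=r.grab_frame('wrist'); save(p,'w7')
for n,z in (('chock_mid',.017),('ramp_mid',.026)):
    for d in r.landmark_of(p,n)[:2]: print(n,round(d['conf'],2),d['point'],onz(p,d['point'],z)[:2])
# red bar segmentation
im=p['pixels'].astype(int); m=((im[...,0]>90)&(im[...,1]<50)&(im[...,2]<60)).astype(np.uint8)
d=r.outline_of(p,'chock_mid')
if d:
    print(d[0]['conf'],d[0]['rect'])
    M=d[0]['pixels'].astype(np.uint8); c=max(cv2.findContours(M,0,1)[0],key=cv2.contourArea)
    a=cv2.approxPolyDP(c,4,True)[:,0]
    for q in a: print(q,onz(p,q,.034)[:2].round(4))
# bright bar top: most saturated/bright red
top=((im[...,0]>150)&(im[...,1]<60)).astype(np.uint8); pts=np.argwhere(top)[:,::-1].astype(np.float32); print(len(pts),m.sum())
W=np.array([onz(p,q,.034)[:2] for q in pts]).astype(np.float32); print(cv2.minAreaRect(W*1000))
E
```

```text
tcp [ 0.4278 -0.196   0.2233] yaw -86.15 tilt [-0.0001  0.0001] joints [ 0.29  0.15  0.01  2.04 -0.    0.96 -2.78] F [-0.2 -0.4 -0.8] w 0.0856
chock_mid 0.62 [318.6, 209.1] [ 0.42753972 -0.20330994]
ramp_mid 0.57 [119.4, 103.7] [ 0.61104246 -0.28802411]
0.97 [312.4, 157.4, 57.1, 106.4]
[314 163] [ 0.4348 -0.2478]
[312 265] [ 0.4305 -0.1512]
[359 264] [ 0.3851 -0.1553]
[360 238] [ 0.3867 -0.1813]
[333 233] [ 0.4127 -0.1844]
[332 192] [ 0.4166 -0.223 ]
[363 188] [ 0.3886 -0.2285]
[365 165] [ 0.3889 -0.2492]
912 2415
((408.63214111328125, -175.83006286621094), (44.78021240234375, 48.38615036010742), 3.6615259647369385)
```

Call:
apply_moves(
  rows=[
    [0.021, 0.011, 0.2, 0, 0, 0.006],
    [0.021, 0.011, 0.4, 0, 0, 0.006],
    [0.021, 0.011, 0.6, 0, 0, 0.006],
    [0.021, 0.011, 0.7, 0, 0, 0.006],
    [0.021, 0.011, 0.7, 0, 0, 0.006],
  ],
)

```text
clock: 31.68
tcp_pos: [0.424, -0.2013, 0.0468]
orientation: [2.287, -2.152, -0.006]
contact_force: [-0.4, 0.2, 0.2]
grip_width: 0.0852
gripper_force: 0.0
```

Call:
apply_moves(
  rows=[
    [0, 0, 0.1, 0, 0, 0],
    [0, 0, 0.14, 0, 0, 0],
    [0, 0, 0.143, 0, 0, 0],
    [0, 0, 0.143, 0, 0, 0],
  ],
)

```text
clock: 32.17
tcp_pos: [0.4259, -0.2021, 0.0134]
orientation: [-2.287, 2.154, -0.002]
contact_force: [0.4, -0.1, 0.2]
grip_width: 0.0854
gripper_force: 0.0
```

```bash
python3 - <<'E'
from h import *
st(); p=r.grab_frame('wrist'); save(p,'w8')
for d in r.landmark_of(p,'chock_mid')[:1]: print(d['conf'],d['point'],onz(p,d['point'],.017)[:2])
for d in r.landmark_of(p,'ramp_mid')[:2]: print('ramp',d['conf'],d['point'],onz(p,d['point'],.026)[:2])
E
```

```text
tcp [ 0.4259 -0.2021  0.0134] yaw -86.57 tilt [ 0.0013 -0.0004] joints [ 0.31  0.49  0.01  2.19 -0.01  0.46 -2.77] F [ 0.4 -0.1  0.2] w 0.0854
0.56 [322.7, 320.2] [ 0.4240256  -0.19921648]
```

Good. I'll grip and lift.

Call:
apply_moves(
  rows=[
    [0, 0, 0, 0, 0, 0],
    [0, 0, 0, 0, 0, 0],
    [0, 0, 0, 0, 0, 0],
    [0, 0, 0, 0, 0, 0],
    [0, 0, 0, 0, 0, 0],
  ],
  claw=0,
  newtons=60,
)

```text
clock: 32.95
tcp_pos: [0.4254, -0.2019, 0.0127]
orientation: [-2.287, 2.154, -0.0]
contact_force: [-0.8, -0.2, 4.5]
grip_width: 0.0187
gripper_force: 59.5
```

Call:
apply_moves(
  rows=[
    [0, 0, -0.08, 0, 0, 0],
    [0, 0, -0.25, 0, 0, 0],
    [0, 0, -0.45, 0, 0, 0],
    [0, 0, -0.5, 0, 0, 0],
    [0, 0, -0.5, 0, 0, 0],
  ],
)

```text
clock: 33.58
tcp_pos: [0.4255, -0.2019, 0.1377]
orientation: [-2.287, 2.154, -0.002]
contact_force: [-1.2, 0.3, -2.1]
grip_width: 0.0187
gripper_force: 59.1
```

```bash
python3 - <<'E'
from h import *
move([.60,-.287,.14]); p=r.grab_frame('wrist'); save(p,'w9')
for c in (p,r.grab_frame('top'),r.grab_frame('scene')):
  for n,z in (('chock_mid',.142),('ramp_mid',.026)):
    for d in r.landmark_of(c,n)[:1]: print(n,d['conf'],d['point'],onz(c,d['point'],z)[:2])
im=p['pixels']
# ramp corner contours
d=r.outline_of(p,'chock_mid')
if d: print(d[0]['rect'])
E
```

```text
tcp [ 0.4255 -0.2019  0.1377] yaw -86.57 tilt [ 0.001  -0.0003] joints [ 0.3   0.27  0.02  2.12 -0.01  0.75 -2.77] F [-1.2  0.3 -2.1] w 0.0187
tool units [ 0.382 -0.677 -0.009]
chock_mid 0.86 [316.7, 322.5] [ 0.42603593 -0.19814634]
ramp_mid 0.78 [48.9, 102.8] [ 0.61142692 -0.28743984]
chock_mid 0.93 [448.2, 326.9] [ 0.42402259 -0.20136443]
ramp_mid 0.9 [473.2, 230.5] [ 0.60472187 -0.29198745]
chock_mid 0.77 [314.5, 140.8] [ 0.4217377  -0.20645607]
ramp_mid 0.89 [242.1, 184.8] [ 0.59842563 -0.30293539]
[286.1, 198.0, 142.5, 218.0]
```

Call:
apply_moves(
  rows=[
    [0.1, -0.2, 0, 0, 0, 0.01],
    [0.2, -0.4, 0, 0, 0, 0.025],
    [0.3, -0.6, 0, 0, 0, 0.025],
    [0.39, -0.75, 0, 0, 0, 0.025],
    [0.39, -0.758, 0, 0, 0, 0.025],
  ],
)

```text
clock: 34.7
tcp_pos: [0.6224, -0.289, 0.1367]
orientation: [-2.244, 2.199, -0.002]
contact_force: [-0.9, 0.8, -1.1]
grip_width: 0.0192
gripper_force: 59.2
```

Call:
apply_moves(
  rows=[
    [0, 0, 0, 0, 0, 0],
    [0, 0, 0, 0, 0, 0],
  ],
)

```text
clock: 34.95
tcp_pos: [0.6191, -0.2873, 0.1374]
orientation: [2.244, -2.198, -0.002]
contact_force: [0.1, 0.5, -2.3]
grip_width: 0.0185
gripper_force: 59.2
```

```bash
python3 - <<'E'
from h import *
st(); p=r.grab_frame('wrist'); save(p,'w10')
for d in r.landmark_of(p,'ramp_mid')[:1]: print('ramp',d['conf'],d['point'],onz(p,d['point'],.026)[:2])
for d in r.landmark_of(p,'chock_mid')[:1]: print('chock',d['conf'],d['point'],onz(p,d['point'],.142)[:2])
E
```

```text
tcp [ 0.6191 -0.2873  0.1374] yaw -88.82 tilt [-0.0011  0.0005] joints [ 0.31  0.58  0.05  1.62 -0.03  0.95 -2.75] F [ 0.1  0.5 -2.3] w 0.0185
chock 0.63 [314.0, 318.4] [ 0.6210148  -0.28556165]
```

View pics/w10.png

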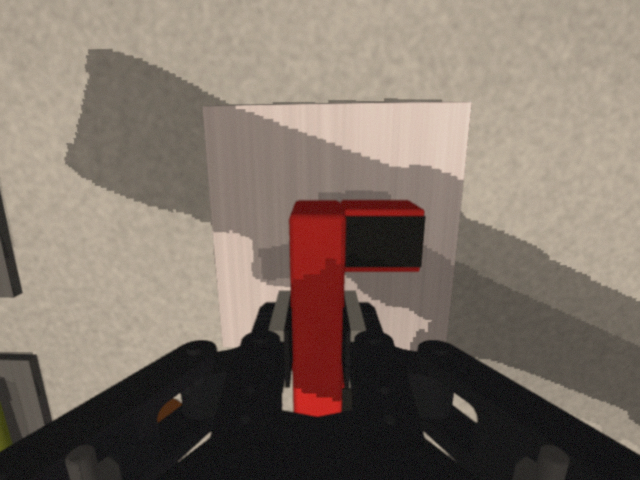

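The wrist view (left is +x) shows the chock held upright above the ramp. The ramp's -y corners are at (204,107) on the low side and (470,102) on the high side.

```bash
python3 - <<'E'
from h import *
p=r.grab_frame('wrist')
A=onz(p,(204,107),.0134);B=onz(p,(470,102),.0386)
x=(A-B)[:2];print(A,B,np.linalg.norm(x),np.degrees(np.arctan2(x[1],x[0])))
u=x/np.linalg.norm(x); n=np.array([-u[1],u[0]])
print('c',(A+B)[:2]/2+n*.095, 'edges', onz(p,(221,345),.0134), onz(p,(448,330),.0386))
E
```

```text
[ 0.70110173 -0.37969906  0.0134    ] [ 0.5260925  -0.38407992  0.0386    ] 0.17506405386855026 1.433939176056743
c [ 0.61121981 -0.28691924] edges [ 0.69897304 -0.19267507  0.0134    ] [ 0.52098237 -0.22441635  0.0386    ]
```

Call:
apply_moves(
  rows=[
    [-0.003, -0.1, 0, -0.04, 0, 0.003],
    [-0.003, -0.197, 0.1, -0.089, 0, 0.003],
    [-0.003, -0.197, 0.2, -0.089, 0, 0.003],
    [-0.003, -0.197, 0.27, -0.089, 0, 0.003],
    [-0.003, -0.197, 0.27, -0.089, 0, 0.003],
  ],
)

```text
clock: 35.78
tcp_pos: [0.6679, -0.2861, 0.0687]
orientation: [2.163, -2.131, -0.153]
contact_force: [-0.9, 0.5, -0.5]
grip_width: 0.0188
gripper_force: 59.3
```

```bash
python3 - <<'E'
from h import *
move([.6684,-.2855,.034])
E
```

```text
tcp [ 0.6679 -0.2861  0.0687] yaw -89.12 tilt [-0.1423 -0.0018] joints [ 0.26  0.79  0.07  1.41 -0.    1.08 -2.81] F [-0.9  0.5 -0.5] w 0.0188
tool units [-0.002 -0.022  0.137]
```

Call:
apply_moves(
  rows=[
    [0, -0.012, 0.07, 0, 0, 0],
    [0, -0.022, 0.125, 0, 0, 0],
    [0, -0.022, 0.137, 0, 0, 0],
    [0, -0.022, 0.137, 0, 0, 0],
  ],
)

```text
clock: 36.28
tcp_pos: [0.6701, -0.2861, 0.0352]
orientation: [2.165, -2.131, -0.149]
contact_force: [0.1, -0.2, -0.8]
grip_width: 0.0187
gripper_force: 59.3
```

Call:
apply_moves(
  rows=[
    [0, -0.002, 0.008, 0, 0, 0],
    [0, -0.002, 0.012, 0, 0, 0],
    [0, -0.002, 0.012, 0, 0, 0],
  ],
)

```text
clock: 36.65
tcp_pos: [0.6704, -0.286, 0.0324]
orientation: [2.165, -2.131, -0.149]
contact_force: [-0.7, 0.2, -1.8]
grip_width: 0.0184
gripper_force: 59.3
```

Call:
apply_moves(
  rows=[
    [0, -0.001, 0.007, 0, 0, 0],
    [0, -0.001, 0.007, 0, 0, 0],
    [0, -0.001, 0.007, 0, 0, 0],
  ],
)

```text
clock: 37.02
tcp_pos: [0.6703, -0.286, 0.0306]
orientation: [2.165, -2.131, -0.149]
contact_force: [-0.7, -0.5, -2.2]
grip_width: 0.0189
gripper_force: 59.5
```

Call:
apply_moves(
  rows=[
    [0, -0.001, 0.007, 0, 0, 0],
    [0, -0.001, 0.007, 0, 0, 0],
    [0, -0.001, 0.007, 0, 0, 0],
  ],
)

```text
clock: 37.4
tcp_pos: [0.6704, -0.2861, 0.0305]
orientation: [2.165, -2.131, -0.149]
contact_force: [-2.6, 1.3, 8.2]
grip_width: 0.0185
gripper_force: 60.6
```

Contact came at exactly the predicted height. Releasing and backing off.

Call:
apply_moves(
  rows=[
    [0, 0, 0, 0, 0, 0],
    [0, 0, 0, 0, 0, 0],
    [0, 0, 0, 0, 0, 0],
    [0, 0, -0.1, 0, 0, 0],
    [0, 0, -0.3, 0, 0, 0],
  ],
  claw=0.6,
)

```text
clock: 38.02
tcp_pos: [0.6788, -0.2853, 0.101]
orientation: [2.163, -2.129, -0.157]
contact_force: [1.3, -0.6, 0.1]
grip_width: 0.0513
gripper_force: 0.0
```

Call:
apply_moves(
  rows=[
    [0, 0, -0.2, 0.02, 0, 0],
    [0, 0, -0.35, 0.06, 0, 0],
    [0, 0, -0.4, 0.09, 0, 0],
    [0, 0, -0.4, 0.09, 0, 0],
  ],
  claw=1,
)

```text
clock: 38.52
tcp_pos: [0.6946, -0.2864, 0.2038]
orientation: [-2.237, 2.204, -0.005]
contact_force: [-0.4, 1.0, 0.5]
grip_width: 0.0852
gripper_force: 0.0
```

```bash
python3 - <<'E'
from h import *
st(); p=r.grab_frame('wrist'); save(p,'w11')
for d in r.outline_of(p,'chock_mid')[:1]:
    print(d['conf'],d['rect'])
    c=max(cv2.findContours(d['pixels'].astype(np.uint8),0,1)[0],key=cv2.contourArea)
    for q in cv2.approxPolyDP(c,4,True)[:,0]: print(q,onz(p,q,.048)[:2].round(4))
for d in r.landmark_of(p,'chock_mid')[:1]: print('chock',d['conf'],d['point'],onz(p,d['point'],.0347)[:2])
s=r.grab_frame('scene')
for d in r.landmark_of(s,'chock_mid')[:1]: print('scene chock',d['conf'],d['point'],onz(s,d['point'],.0347)[:2])
E
```

```text
tcp [ 0.6946 -0.2864  0.2038] yaw -89.14 tilt [ 0.0035 -0.0014] joints [ 0.27  0.63  0.06  1.37 -0.04  1.14 -2.79] F [-0.4  1.   0.5] w 0.0852
0.91 [328.8, 167.8, 68.6, 119.4]
[336 171] [ 0.6813 -0.3343]
[331 181] [ 0.6851 -0.3262]
[331 286] [ 0.6828 -0.2341]
[386 286] [ 0.634  -0.2348]
[387 253] [ 0.6352 -0.2654]
[355 250] [ 0.663  -0.2677]
[356 205] [ 0.6638 -0.3067]
[391 203] [ 0.6348 -0.3089]
[393 174] [ 0.6348 -0.3327]
chock 0.82 [342.2, 229.2] [ 0.67367657 -0.28279175]
```

The chock stands upright with its toe ends at x≈0.632 and is centred in y. Now I'll travel to the roll while turning back.

Call:
apply_moves(
  rows=[
    [-0.18, 0.1, 0, 0, 0, -0.1],
    [-0.38, 0.2, 0, 0, 0, -0.21],
    [-0.58, 0.32, 0, 0, 0, -0.32],
    [-0.76, 0.42, 0, 0, 0, -0.43],
    [-0.88, 0.48, 0, 0, 0, -0.5],
  ],
)

```text
clock: 39.4
tcp_pos: [0.5698, -0.0649, 0.2012]
orientation: [-2.916, 1.169, 0.0]
contact_force: [0.5, -0.3, 1.1]
grip_width: 0.0854
gripper_force: 0.0
```

```bash
python3 - <<'E'
from h import *
move([.55,.16,.21])
E
```

```text
tcp [ 0.5698 -0.0649  0.2012] yaw -43.7 tilt [-0.0002  0.0003] joints [ 0.15  0.35 -0.18  1.82  0.07  0.97 -2.4 ] F [ 0.5 -0.3  1.1] w 0.0854
tool units [-0.679 -0.596 -0.035]
```

Call:
apply_moves(
  rows=[
    [-0.14, -0.12, -0.03, 0, 0, -0.11],
    [-0.28, -0.25, -0.04, 0, 0, -0.22],
    [-0.42, -0.38, -0.04, 0, 0, -0.33],
    [-0.56, -0.5, -0.04, 0, 0, -0.44],
    [-0.68, -0.6, -0.04, 0, 0, -0.55],
  ],
)

```text
clock: 40.02
tcp_pos: [0.5529, 0.1606, 0.2111]
orientation: [3.137, 0.159, 0.001]
contact_force: [-0.3, -0.7, 0.2]
grip_width: 0.085
gripper_force: 0.0
```

```bash
python3 - <<'E'
from h import *
move([.46,.40,.22])
E
```

```text
tcp [0.5529 0.1606 0.2111] yaw 5.81 tilt [ 0.0003 -0.0001] joints [-0.05  0.37 -0.43  1.8   0.18  1.01 -2.02] F [-0.3 -0.7  0.2] w 0.085
tool units [-0.273 -0.99  -0.036]
```

Call:
apply_moves(
  rows=[
    [-0.07, -0.2, -0.02, 0, 0, -0.02],
    [-0.14, -0.42, -0.03, 0, 0, -0.03],
    [-0.21, -0.64, -0.03, 0, 0, -0.03],
    [-0.27, -0.86, -0.03, 0, 0, -0.03],
    [-0.27, -0.98, -0.03, 0, 0, -0.03],
  ],
)

```text
clock: 40.65
tcp_pos: [0.4603, 0.3997, 0.2185]
orientation: [-3.133, -0.23, 0.0]
contact_force: [0.7, 0.0, 0.7]
grip_width: 0.0855
gripper_force: 0.0
```

```bash
cat >> h.py <<'E'
def roll(p,z=.044):
    for d in r.landmark_of(p,'roll_mid')[:1]: print('roll',d['conf'],d['point'],onz(p,d['point'],z)[:2].round(4))
    for d in r.outline_of(p,'roll_mid')[:1]:
        print(d['conf'],np.round(d['rect']))
        pts=np.argwhere(d['pixels'])[::7,::-1]; W=np.array([onz(p,q,z)[:2] for q in pts.astype(float)]).astype(np.float32)*1000
        print(cv2.minAreaRect(W)); v=cv2.fitLine(W,cv2.DIST_L2,0,.01,.01).ravel(); print('line',v,np.degrees(np.arctan(v[1]/v[0])))
E
python3 - <<'E'
from h import *
st(); p=r.grab_frame('wrist'); save(p,'w12'); roll(p)
E
```

```text
tcp [0.4603 0.3997 0.2185] yaw 8.39 tilt [-0.0003  0.0004] joints [-0.43  0.43 -0.51  1.7   0.23  1.07 -2.44] F [0.7 0.  0.7] w 0.0855
roll 0.75 [313.6, 137.6] [0.5342 0.4135]
0.79 [285.  32.  54. 197.]
((535.42041015625, 415.24139404296875), (157.8785858154297, 40.7572135925293), 10.352633476257324)
line [9.8397225e-01 1.7832161e-01 5.3974860e+02 4.1640692e+02] 10.272014
```

Call:
apply_moves(
  rows=[
    [0.2, -0.01, 0.05, 0, 0, -0.02],
    [0.303, -0.015, 0.2, 0, 0, -0.021],
    [0.303, -0.015, 0.4, 0, 0, -0.021],
    [0.303, -0.015, 0.5, 0, 0, -0.021],
    [0.303, -0.015, 0.5, 0, 0, -0.021],
  ],
)

```text
clock: 41.42
tcp_pos: [0.5373, 0.4073, 0.0912]
orientation: [3.125, 0.271, -0.004]
contact_force: [0.5, 1.0, -0.5]
grip_width: 0.0856
gripper_force: 0.0
```

```bash
python3 - <<'E'
from h import *
p=r.grab_frame('wrist'); roll(p); move([.5348,.4144,.0305])
E
```

```text
roll 0.96 [304.8, 276.9] [0.5346 0.4138]
0.88 [263. 136.  79. 273.]
((527.5909423828125, 414.1171875), (164.61997985839844, 41.9207878112793), 9.789048194885254)
line [9.8367590e-01 1.7994916e-01 5.3780365e+02 4.1613589e+02] 10.366798
tcp [0.5389 0.4104 0.0956] yaw 9.95 tilt [0.0032 0.0007] joints [-0.44  0.66 -0.44  1.63  0.34  0.92 -2.4 ] F [ 0.4 -0.4 -0. ] w 0.0853
tool units [-0.014 -0.019  0.26 ]
```

Call:
apply_moves(
  rows=[
    [-0.014, -0.018, 0.12, 0, 0, 0],
    [-0.014, -0.018, 0.24, 0, 0, 0],
    [-0.014, -0.018, 0.258, 0, 0, 0],
    [-0.014, -0.018, 0.258, 0, 0, 0],
  ],
)

```text
clock: 42.08
tcp_pos: [0.5345, 0.4147, 0.0311]
orientation: [-3.129, -0.273, -0.005]
contact_force: [-0.4, 0.1, 0.9]
grip_width: 0.0853
gripper_force: 0.0
```

Call:
apply_moves(
  rows=[
    [0, 0, 0, 0, 0, 0],
    [0, 0, 0, 0, 0, 0],
    [0, 0, 0, 0, 0, 0],
    [0, 0, 0, 0, 0, 0],
    [0, 0, 0, 0, 0, 0],
  ],
  claw=0,
  newtons=50,
)

```text
clock: 42.7
tcp_pos: [0.5341, 0.4151, 0.0309]
orientation: [-3.129, -0.274, -0.005]
contact_force: [-1.0, -0.6, 5.8]
grip_width: 0.0386
gripper_force: 50.0
```

Call:
apply_moves(
  rows=[
    [0, 0, -0.1, 0, 0, 0],
    [0, 0, -0.3, 0, 0, 0],
    [0, 0, -0.5, 0, 0, 0],
    [0, 0, -0.68, 0, 0, 0],
    [0, 0, -0.68, 0, 0, 0],
  ],
)

```text
clock: 43.32
tcp_pos: [0.5349, 0.4159, 0.2039]
orientation: [-3.126, -0.273, -0.012]
contact_force: [0.3, 0.0, -2.6]
grip_width: 0.0386
gripper_force: 51.2
```

```bash
python3 - <<'E'
from h import *
p=r.grab_frame('wrist'); roll(p,.22); move([.52,.17,.22])
E
```

```text
roll 0.7 [319.8, 327.0] [0.5368 0.4154]
0.74 [258. 124. 122. 288.]
((553.2079467773438, 419.8051452636719), (115.12919616699219, 41.87989044189453), 10.234780311584473)
line [9.8407549e-01 1.7775095e-01 5.5998523e+02 4.2088083e+02] 10.238786
tcp [0.5327 0.4131 0.1978] yaw 10.0 tilt [-0.0005 -0.0026] joints [-0.42  0.55 -0.48  1.56  0.28  1.1  -2.37] F [ 0.  -0.8 -3.1] w 0.0385
tool units [-0.219  0.949 -0.086]
```

Call:
apply_moves(
  rows=[
    [-0.04, 0.2, -0.05, 0, 0, -0.08],
    [-0.09, 0.4, -0.08, 0, 0, -0.16],
    [-0.13, 0.6, -0.08, 0, 0, -0.24],
    [-0.18, 0.8, -0.08, 0, 0, -0.32],
    [-0.22, 0.95, -0.08, 0, 0, -0.4],
  ],
)

```text
clock: 44.1
tcp_pos: [0.5192, 0.1673, 0.2174]
orientation: [2.889, 1.23, -0.005]
contact_force: [0.2, -0.1, -1.7]
grip_width: 0.0384
gripper_force: 51.2
```

```bash
python3 - <<'E'
from h import *
move([.54,-.06,.22])
E
```

```text
tcp [0.5192 0.1673 0.2174] yaw 46.13 tilt [-0.0023 -0.0024] joints [ 0.08  0.35 -0.62  1.85  0.23  1.03 -1.4 ] F [ 0.2 -0.1 -1.7] w 0.0384
tool units [-0.598  0.69  -0.008]
```

Call:
apply_moves(
  rows=[
    [-0.13, 0.15, 0, 0, 0, -0.1],
    [-0.26, 0.3, 0, 0, 0, -0.2],
    [-0.38, 0.44, 0, 0, 0, -0.3],
    [-0.5, 0.58, 0, 0, 0, -0.4],
    [-0.6, 0.69, 0, 0, 0, -0.5],
  ],
)

```text
clock: 44.72
tcp_pos: [0.539, -0.0594, 0.2177]
orientation: [-2.197, -2.244, 0.002]
contact_force: [0.2, 0.2, -1.5]
grip_width: 0.0382
gripper_force: 51.1
```

```bash
python3 - <<'E'
from h import *
move([.59,-.286,.17])
E
```

```text
tcp [ 0.539  -0.0594  0.2177] yaw 91.21 tilt [-0.0021 -0.0001] joints [ 0.55  0.35 -0.69  1.85  0.26  1.03 -0.22] F [ 0.2  0.2 -1.5] w 0.0382
tool units [-0.911  0.185  0.19 ]
```

Call:
apply_moves(
  rows=[
    [-0.22, 0.05, 0.02, 0, 0, 0],
    [-0.44, 0.1, 0.08, 0, 0, 0],
    [-0.66, 0.15, 0.14, 0, 0, 0],
    [-0.88, 0.185, 0.19, 0, 0, 0],
    [-0.91, 0.185, 0.19, 0, 0, 0],
  ],
)

```text
clock: 45.35
tcp_pos: [0.5876, -0.2893, 0.1679]
orientation: [-2.208, -2.23, 0.005]
contact_force: [0.2, 0.0, -2.8]
grip_width: 0.0387
gripper_force: 51.2
```

```bash
python3 - <<'E'
from h import *
p=r.grab_frame('wrist');save(p,'w13')
for c in (p,r.grab_frame('scene'),r.grab_frame('top')):
    for n,z in (('chock_mid',.0347),('roll_mid',.183)):
        for d in r.landmark_of(c,n)[:1]: print(n,round(d['conf'],2),d['point'],onz(c,d['point'],z)[:2])
move([.609,-.286,.075])
E
```

```text
chock_mid 0.9 [424.4, 224.9] [ 0.67195054 -0.27997118]
chock_mid 0.82 [223.3, 198.3] [ 0.66955676 -0.27383156]
roll_mid 0.56 [241.9, 135.8] [ 0.58407081 -0.28461241]
chock_mid 0.61 [470.9, 198.3] [ 0.66890655 -0.28781102]
roll_mid 0.91 [499.5, 226.2] [ 0.59408673 -0.28514673]
tcp [ 0.5909 -0.2824  0.1728] yaw 91.11 tilt [ 0.002  -0.0004] joints [ 0.75  0.56 -0.57  1.63  0.34  1.05  0.1 ] F [ 0.1 -0.2 -2.5] w 0.0385
tool units [-0.016  0.071  0.391]
```

Call:
apply_moves(
  rows=[
    [-0.015, 0.03, 0.1, 0, 0, 0],
    [-0.015, 0.048, 0.25, 0, 0, 0],
    [-0.015, 0.048, 0.4, 0, 0, 0],
    [-0.015, 0.048, 0.45, 0, 0, 0],
    [-0.015, 0.048, 0.45, 0, 0, 0],
  ],
)

```text
clock: 46.42
tcp_pos: [0.6028, -0.2868, 0.0599]
orientation: [2.201, 2.241, 0.001]
contact_force: [0.6, -0.2, -1.2]
grip_width: 0.0384
gripper_force: 51.3
```

```bash
python3 - <<'E'
from h import *
move([.602,-.286,.037])
p=r.grab_frame('wrist')
for d in r.landmark_of(p,'chock_mid')[:1]: print(d['conf'],d['point'],onz(p,d['point'],.0347)[:2])
E
```

```text
tcp [ 0.6028 -0.2868  0.0599] yaw 91.02 tilt [0.001  0.0001] joints [ 0.71  0.71 -0.52  1.67  0.43  0.88  0.03] F [ 0.6 -0.2 -1.2] w 0.0384
tool units [ 0.003 -0.003  0.092]
0.72 [450.8, 279.9] [ 0.67023691 -0.28080546]
```

Call:
apply_moves(
  rows=[
    [0, 0, 0.05, 0, 0, 0],
    [0, 0, 0.085, 0, 0, 0],
    [0, 0, 0.092, 0, 0, 0],
    [0, 0, 0.092, 0, 0, 0],
  ],
)

```text
clock: 47.02
tcp_pos: [0.6029, -0.2871, 0.0368]
orientation: [2.201, 2.24, 0.001]
contact_force: [-0.9, 0.2, -2.6]
grip_width: 0.0382
gripper_force: 51.3
```

Call:
apply_moves(
  rows=[
    [0, 0, 0.007, 0, 0, 0],
    [0, 0, 0.007, 0, 0, 0],
    [0, 0, 0.007, 0, 0, 0],
  ],
)

```text
clock: 47.4
tcp_pos: [0.603, -0.2872, 0.0353]
orientation: [2.201, 2.24, 0.002]
contact_force: [0.1, -0.3, -3.2]
grip_width: 0.0384
gripper_force: 51.3
```

Call:
apply_moves(
  rows=[
    [0, 0.01, 0.002, 0, 0, 0],
    [0, 0.02, 0.005, 0, 0, 0],
    [0, 0.024, 0.007, 0, 0, 0],
    [0, 0.024, 0.007, 0, 0, 0],
  ],
)

```text
clock: 47.9
tcp_pos: [0.609, -0.287, 0.0333]
orientation: [2.201, 2.24, 0.001]
contact_force: [0.1, 1.0, -2.4]
grip_width: 0.0385
gripper_force: 51.3
```

Call:
apply_moves(
  rows=[
    [0, 0.006, 0.002, 0, 0, 0],
    [0, 0.01, 0.003, 0, 0, 0],
    [0, 0.01, 0.003, 0, 0, 0],
  ],
)

```text
clock: 48.28
tcp_pos: [0.6116, -0.2871, 0.0328]
orientation: [2.201, 2.24, 0.002]
contact_force: [0.7, -0.2, -2.0]
grip_width: 0.0387
gripper_force: 51.3
```

No contact yet. A little further, in 1.5 mm steps.

Call:
apply_moves(
  rows=[
    [0, 0.006, 0.002, 0, 0, 0],
    [0, 0.006, 0.002, 0, 0, 0],
    [0, 0.006, 0.002, 0, 0, 0],
  ],
)

```text
clock: 48.65
tcp_pos: [0.6129, -0.2872, 0.0326]
orientation: [2.201, 2.24, 0.001]
contact_force: [-3.5, -0.4, 5.0]
grip_width: 0.0383
gripper_force: 51.8
```

Call:
apply_moves(
  rows=[
    [0, 0.004, 0.002, 0, 0, 0],
    [0, 0.004, 0.002, 0, 0, 0],
    [0, 0.004, 0.002, 0, 0, 0],
  ],
)

```text
clock: 49.02
tcp_pos: [0.6137, -0.2872, 0.0325]
orientation: [2.201, 2.24, 0.0]
contact_force: [-4.5, 0.8, 8.3]
grip_width: 0.0384
gripper_force: 52.3
```

The roll now touches both the ramp and the toes. Releasing and retreating straight up.

Call:
apply_moves(
  rows=[
    [0, 0, 0, 0, 0, 0],
    [0, 0, 0, 0, 0, 0],
    [0, 0, 0, 0, 0, 0],
    [0, 0, 0, 0, 0, 0],
  ],
  claw=0.6,
)

```text
clock: 49.52
tcp_pos: [0.614, -0.2869, 0.0316]
orientation: [2.201, 2.24, 0.002]
contact_force: [0.1, -0.3, 0.5]
grip_width: 0.0513
gripper_force: 0.0
```

Call:
apply_moves(
  rows=[
    [0, 0, -0.05, 0, 0, 0],
    [0, 0, -0.15, 0, 0, 0],
    [0, 0, -0.35, 0, 0, 0],
    [0, 0, -0.55, 0, 0, 0],
    [0, -0.1, -0.6, 0, 0, 0],
  ],
)

```text
clock: 50.15
tcp_pos: [0.5922, -0.2869, 0.1871]
orientation: [2.194, 2.236, 0.008]
contact_force: [-0.4, -0.2, -0.3]
grip_width: 0.0515
gripper_force: 0.0
```

```bash
cat > chk.py <<'E'
from h import *
st(); p=r.grab_frame('wrist');save(p,'w14'); s=r.grab_frame('scene'); save(s,'s14'); t=r.grab_frame('top'); save(t,'t14')
roll(p,.046)
for k,c in (('w',p),('s',s),('t',t)):
    for n,z in (('chock_mid',.0347),('roll_mid',.046),('bowl_mid',.0875),('piece1_mid',.085),('piece2_mid',.085)):
        for d in r.landmark_of(c,n)[:1]: print(k,n,round(d['conf'],2),np.round(d['point'],1),onz(c,d['point'],z)[:2].round(4))
E
python3 chk.py
```

```text
tcp [ 0.5922 -0.2869  0.1871] yaw 91.09 tilt [ 0.0101 -0.0025] joints [ 0.77  0.55 -0.58  1.62  0.33  1.06  0.11] F [-0.4 -0.2 -0.3] w 0.0515
roll 0.61 [343.8, 231.6] [ 0.6164 -0.2857]
0.76 [316. 135.  57. 192.]
((614.5191650390625, -291.33160400390625), (42.354976654052734, 159.2792510986328), 1.723646640777588)
line [ 2.6484329e-02 -9.9964923e-01  6.1412402e+02 -2.8487302e+02] -88.482376
w chock_mid 0.97 [407.5 222.4] [ 0.6706 -0.2797]
w roll_mid 0.61 [343.8 231.6] [ 0.6164 -0.2857]
w bowl_mid 0.7 [407.3 223.6] [ 0.656  -0.2691]
w piece1_mid 0.61 [525.3   4.8] [ 0.7172 -0.1332]
s chock_mid 0.6 [222.6 195.9] [ 0.6664 -0.2837]
s roll_mid 0.67 [239.1 181.4] [ 0.6079 -0.2967]
s bowl_mid 0.59 [313.6 233.3] [0.5922 0.0193]
s piece1_mid 0.6 [322.8 235.9] [0.5797 0.0362]
s piece2_mid 0.67 [308.  239.2] [0.6111 0.0245]
t chock_mid 0.64 [471.1 197.3] [ 0.6709 -0.2883]
t roll_mid 0.67 [473.3 225.3] [ 0.6129 -0.2861]
t bowl_mid 0.67 [319.9 238.8] [0.5881 0.018 ]
t piece1_mid 0.51 [306.  240.6] [0.5854 0.0443]
t piece2_mid 0.59 [317.1 226.6] [0.6116 0.0228]
```

Call:
apply_moves(
  rows=[
    [0, -0.2, -0.1, 0, 0, 0],
    [0, -0.35, -0.2, 0, 0, 0],
    [0, -0.4, -0.2, 0, 0, 0],
    [0, -0.4, -0.2, 0, 0, 0],
    [0, -0.4, -0.2, 0, 0, 0],
  ],
)

```text
clock: 51.78
tcp_pos: [0.4895, -0.2887, 0.2308]
orientation: [2.2, 2.241, 0.003]
contact_force: [0.9, 1.0, -0.3]
grip_width: 0.0512
gripper_force: 0.0
```

Call:
apply_moves(
  rows=[
    [0, 0, 0, 0, 0, 0],
    [0, 0, 0, 0, 0, 0],
    [0, 0, 0, 0, 0, 0],
    [0, 0, 0, 0, 0, 0],
    [0, 0, 0, 0, 0, 0],
  ],
)

```text
clock: 52.4
tcp_pos: [0.4887, -0.2891, 0.2315]
orientation: [2.201, 2.24, 0.001]
contact_force: [-0.4, -0.0, -0.7]
grip_width: 0.0507
gripper_force: 0.0
```

```bash
cat >> chk.py <<'E'
for k,c in (('s',s),('t',t)):
    for n in ('piece1_mid','piece2_mid','bowl_mid'):
        for d in r.outline_of(c,n)[:2]:
            l,q,w,h=d['rect']; print(k,n,'outl',round(d['conf'],2),np.round(d['rect']),int(d['pixels'].sum()),onz(c,(l+w/2,q+h/2),.085)[:2].round(3))
# board greens left? compare cream/green pixels within bowl & board in top view
im=cv2.cvtColor(t['pixels'],cv2.COLOR_RGB2HSV)
g=((im[...,0]>25)&(im[...,0]<50)&(im[...,1]>90)).astype(np.uint8)
cr=((im[...,0]>22)&(im[...,0]<50)&(im[...,1]<110)&(im[...,2]>170)).astype(np.uint8)
for nm,m in (('green',g),('cream',cr)):
    n,_,S,C=cv2.connectedComponentsWithStats(m)
    print(nm,[(tuple(C[i].round(0)),int(S[i,4])) for i in range(1,n) if S[i,4]>25])
E
python3 chk.py
```

```text
tcp [ 0.4887 -0.2891  0.2315] yaw 91.0 tilt [ 0.0016 -0.0004] joints [ 0.92  0.37 -0.62  1.78  0.24  1.07  0.23] F [-0.4 -0.  -0.7] w 0.0507
roll 0.95 [452.4, 220.4] [ 0.6162 -0.2861]
0.94 [425. 139.  60. 165.]
((614.8504638671875, -290.82635498046875), (44.87907028198242, 158.61216735839844), 1.4374563694000244)
line [ 3.5347324e-02 -9.9937510e-01  6.1486560e+02 -2.8564337e+02] -87.97432
w chock_mid 0.86 [503.7 214.1] [ 0.6697 -0.2814]
w roll_mid 0.95 [452.4 220.4] [ 0.6162 -0.2861]
s chock_mid 0.87 [221.9 197. ] [ 0.67   -0.2808]
s roll_mid 0.66 [241.  181.2] [ 0.6035 -0.2943]
s bowl_mid 0.62 [312.4 233.6] [0.5948 0.0185]
s piece1_mid 0.78 [322.5 239. ] [0.586  0.0434]
s piece2_mid 0.8 [305.3 237.1] [0.612  0.0156]
t chock_mid 0.72 [470.1 195.4] [ 0.6748 -0.2865]
t roll_mid 0.75 [473.9 225.4] [ 0.6126 -0.2873]
t bowl_mid 0.81 [317.5 238.3] [0.5891 0.0225]
t piece1_mid 0.69 [303.9 241.7] [0.5834 0.0483]
t piece2_mid 0.7 [315.6 223.5] [0.6176 0.0255]
s piece1_mid outl 0.62 [314. 229.  19.  15.] 238 [0.581 0.039]
s piece2_mid outl 0.19 [392. 215.  27.  28.] 635 [0.423 0.13 ]
s bowl_mi
[... 303 characters left out ...]
t64(476.0), np.float64(226.0)), 1510), ((np.float64(312.0), np.float64(237.0)), 100), ((np.float64(315.0), np.float64(312.0)), 302)]
cream [((np.float64(404.0), np.float64(12.0)), 66), ((np.float64(198.0), np.float64(14.0)), 39), ((np.float64(530.0), np.float64(43.0)), 1690), ((np.float64(531.0), np.float64(63.0)), 1706), ((np.float64(525.0), np.float64(82.0)), 1062), ((np.float64(238.0), np.float64(156.0)), 775), ((np.float64(317.0), np.float64(224.0)), 239), ((np.float64(306.0), np.float64(240.0)), 238), ((np.float64(324.0), np.float64(286.0)), 275), ((np.float64(329.0), np.float64(308.0)), 1326), ((np.float64(315.0), np.float64(312.0)), 232), ((np.float64(285.0), np.float64(359.0)), 100)]
```

Piece 1 was nudged aside, but both pieces are upright inside the bowl. The roll lies against the chock and has not moved between the two checks. Handing in.

```bash
python3 -c "
from bench import r
print(r.hand_in())"
```

```text
the job is handed in; nothing more can be done
None
```

I handed the job in at about 52 s on the robot's clock: the bowl is centred on the scale and tared, both pieces are in it, the chock stands on the ramp, and the roll rests against it. My last camera checks agreed; the hand-in gave no verdict.

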